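Clear the pendulums and load the clock-movement tester

TASK

First take the two pendulums off the movement tester and lay both flat, side by side, with their bobs on the black rubber mat. Then put every clock movement from the cork sheet into the tester, spindle up, one to a bay, filling the row beside the slide switch completely and putting any others in the far row, and press each one fully home until its base is flush with the rim. With all of them home, slide the switch fully on, and leave the other things on the bench alone.

Things in the scene. Friction and masses are not known exactly. Their poses are not given: they have to be found in the camera images.
- tester: Grey steel movement tester fixed to the bench: block 180 (x) by 215 (y) by 26 mm high with six open bays, 69 (x) by 53 (y) mm with 14 mm walls, in two rows of three along y (rows at x = -41.5 and +41.5, columns at y = -67, 0, 67 mm); on its -x side a 50 mm deep, 20 mm high apron with a slide switch. Origin: centre of the block's underside, on the bench; z up.
- bay_near0 (a point): Centre of a bay's mouth, near row, beside the switch, at rim height; column 1 of 3 towards the tester's +y. In the bay a metal contact plate, at first raised (top 10 mm below the rim, a movement's base stands 8 mm proud); it holds a movement's weight, sinks 8 mm under a push of about 6 N (friction) and stays; then the 18 mm base is flush, its underside 8 mm above the bench.
- bay_near1 (a point): Centre of a bay's mouth, near row, beside the switch, at rim height; column 2 of 3 towards the tester's +y. In the bay a metal contact plate, at first raised (top 10 mm below the rim, a movement's base stands 8 mm proud); it holds a movement's weight, sinks 8 mm under a push of about 6 N (friction) and stays; then the 18 mm base is flush, its underside 8 mm above the bench.
- bay_near2 (a point): Centre of a bay's mouth, near row, beside the switch, at rim height; column 3 of 3 towards the tester's +y. In the bay a metal contact plate, at first raised (top 10 mm below the rim, a movement's base stands 8 mm proud); it holds a movement's weight, sinks 8 mm under a push of about 6 N (friction) and stays; then the 18 mm base is flush, its underside 8 mm above the bench.
- bay_far0 (a point): Centre of a bay's mouth, far row, at rim height; column 1 of 3 towards the tester's +y. In the bay a metal contact plate, at first raised (top 10 mm below the rim, a movement's base stands 8 mm proud); it holds a movement's weight, sinks 8 mm under a push of about 6 N (friction) and stays; then the 18 mm base is flush, its underside 8 mm above the bench.
- bay_far1 (a point): Centre of a bay's mouth, far row, at rim height; column 2 of 3 towards the tester's +y. In the bay a metal contact plate, at first raised (top 10 mm below the rim, a movement's base stands 8 mm proud); it holds a movement's weight, sinks 8 mm under a push of about 6 N (friction) and stays; then the 18 mm base is flush, its underside 8 mm above the bench.
- bay_far2 (a point): Centre of a bay's mouth, far row, at rim height; column 3 of 3 towards the tester's +y. In the bay a metal contact plate, at first raised (top 10 mm below the rim, a movement's base stands 8 mm proud); it holds a movement's weight, sinks 8 mm under a push of about 6 N (friction) and stays; then the 18 mm base is flush, its underside 8 mm above the bench.
- switch (a joint): Slide switch on the tester's apron, in m: 0 to 0.01 = off, 0.050 = fully on. Slides along the tester's +y with about 2 N of friction, stays where it is left.
- switch_grip (a point): Centre of the top of the switch's black grip, a block 28 (x) by 16 (y) mm that stands 26 mm above the apron (top 46 mm above the bench); axes as the tester's. Pinch it across its 16 mm or push it from the side.
- movement0: Clock movement (4 to 6 alike; missing ones None): black base 64 (x) by 48 (y) by 18 mm; centred on it a grey housing 36 (x) by 20 (y) mm, 26 mm high, with a brass spindle 10 mm thick and 10 mm high on top; 0.14 kg. Origin: centre of the base's underside; z up out of the spindle. Fits a bay either way round, its length along the tester's x, 2.5 mm play each side; grip the housing across its 20 mm.
- movement1: Clock movement (4 to 6 alike; missing ones None): black base 64 (x) by 48 (y) by 18 mm; centred on it a grey housing 36 (x) by 20 (y) mm, 26 mm high, with a brass spindle 10 mm thick and 10 mm high on top; 0.14 kg. Origin: centre of the base's underside; z up out of the spindle. Fits a bay either way round, its length along the tester's x, 2.5 mm play each side; grip the housing across its 20 mm.
- movement2: Clock movement (4 to 6 alike; missing ones None): black base 64 (x) by 48 (y) by 18 mm; centred on it a grey housing 36 (x) by 20 (y) mm, 26 mm high, with a brass spindle 10 mm thick and 10 mm high on top; 0.14 kg. Origin: centre of the base's underside; z up out of the spindle. Fits a bay either way round, its length along the tester's x, 2.5 mm play each side; grip the housing across its 20 mm.
- movement3: Clock movement (4 to 6 alike; missing ones None): black base 64 (x) by 48 (y) by 18 mm; centred on it a grey housing 36 (x) by 20 (y) mm, 26 mm high, with a brass spindle 10 mm thick and 10 mm high on top; 0.14 kg. Origin: centre of the base's underside; z up out of the spindle. Fits a bay either way round, its length along the tester's x, 2.5 mm play each side; grip the housing across its 20 mm.
- movement4: Clock movement (4 to 6 alike; missing ones None): black base 64 (x) by 48 (y) by 18 mm; centred on it a grey housing 36 (x) by 20 (y) mm, 26 mm high, with a brass spindle 10 mm thick and 10 mm high on top; 0.14 kg. Origin: centre of the base's underside; z up out of the spindle. Fits a bay either way round, its length along the tester's x, 2.5 mm play each side; grip the housing across its 20 mm.
- movement5: Clock movement (4 to 6 alike; missing ones None): black base 64 (x) by 48 (y) by 18 mm; centred on it a grey housing 36 (x) by 20 (y) mm, 26 mm high, with a brass spindle 10 mm thick and 10 mm high on top; 0.14 kg. Origin: centre of the base's underside; z up out of the spindle. Fits a bay either way round, its length along the tester's x, 2.5 mm play each side; grip the housing across its 20 mm.
- pendulum0: One of two like pendulums lying across the tester's bays: flat brass bob, a disc 90 mm across, 10 mm thick; over it a wooden rod 14 mm wide, 16 mm high (z = 10 to 26 mm), from 40 mm behind to 130 mm ahead of the bob's centre along +x. Origin: centre of the bob's underside; z up. 0.3 kg, centre of mass within 15 mm of the bob's centre; grip the rod above the bob.
- pendulum1: One of two like pendulums lying across the tester's bays: flat brass bob, a disc 90 mm across, 10 mm thick; over it a wooden rod 14 mm wide, 16 mm high (z = 10 to 26 mm), from 40 mm behind to 130 mm ahead of the bob's centre along +x. Origin: centre of the bob's underside; z up. 0.3 kg, centre of mass within 15 mm of the bob's centre; grip the rod above the bob.
- mat: Black rubber mat fixed to the bench, 220 (x) by 280 (y) by 3 mm, empty at the start. Origin: centre of its underside; lies to the left or right of the tester.
- cork: Cork sheet fixed to the bench, 200 (x) by 280 (y) by 3 mm, on which the movements lie at the start. Origin: centre of its underside; on the other side of the tester from the mat.
- jar: Bystander: glass jar, 64 mm diameter, 75 mm high, beyond the tester. Origin: centre of its underside.
- oil: Bystander: amber oil bottle, 48 mm diameter, 110 mm high, beyond the tester. Origin: centre of its underside.
- screwdriver: Bystander: screwdriver lying on the bench beyond the mat or sheet on the robot's right. Origin: on its underside, near the middle.
Mind the look-alikes: they are no part of the job. What is shaped like the movement4 but orange is not meant.

How it is judged:
By the outcome, as a careful person would: the job done as asked, in the order asked, and still so for the second after the job is handed in, with the robot touching nothing.
Of movement0, movement1, movement2, movement3, movement4, movement5 only 4 to 6 are there at a start; the rules pass over those that are not, and their reading is None.
At some moment in a run one of pendulum0, pendulum1, movement0, movement1, movement2, movement3, movement4, movement5 may be knocked a few centimetres aside while the robot is not near it.
Once in a run the grip may slacken for a moment while it holds something.
It also fails if it takes over 210 s, if anything falls off the work surface, if the arm or the gripper's body presses on something with over 40 N, if the wrist force passes 120 N, or if a joint passes its speed limit or range.

ROBOT

A 6-joint arm with a two-finger parallel gripper is mounted at the origin on the work surface. World frame = base frame: x ahead of the robot, y to its left, z up, the work surface at z = 0. Lengths are in mm, angles in rad, forces in N, time in s.
With the tool pointing down it reaches from about 275 to 1000 mm from the base axis. Payload 8.4 kg.
Tool frame: the origin (TCP) lies midway between the tips of the shut fingers; the grasp point (between the pads) lies 19 mm behind it; z points along the fingers, y is the line along which they close (so a half turn about z gives the same grasp; the last joint's range is limited). The gripper opens to 85 mm and grips with 20 to 120 N. Pads are 22 mm wide; open, the fingers measure 114 mm over their backs; the gripper's body (76 mm by 85 mm) begins 54 mm behind the grasp point. The pads swing forward as they close: fully open they stand 13 mm farther back than shut.
Start: joints at [-1.351, 0.353, 1.633, -0, 1.155, -0.002], TCP at [137.489, -609.692, 231.281] pointing down, gripper open.
Joint ranges: [-2.63, 2.63], [-0.92, 2.1], [0.06, 2.66], [-1.3, 4.44], [0, 2.69], [-3.02, 3.02]. Speed limits (rad/s): [2.22, 2.22, 2.79, 3.14, 3.14, 3.14].

INTERFACE

Orientations are given as [roll, pitch, yaw] about the fixed x, y, z axes, in that order (R = Rz(yaw) Ry(pitch) Rx(roll)).
In Python, from rig import r, cams gives the robot as it stands. The module is installed in compiled form; this text tells all that it offers.
- The arm moves only by the tool send_rows, never from a script. Its argument "targets" is one flat list of numbers, 7 for each row, row after row: the shift along the tool's x, y, z in m, then the turn, a rotation vector about the tool's x, y, z in rad, then the opening, from -1 (shut) to 1 (fully open). In form: [tx, ty, tz, wx, wy, wz, fingers, tx, ty, tz, wx, wy, wz, fingers, ...]. A call has 1 to 12 rows; each row is the pose to reach, as a shift and turn from the pose commanded when the call began, along the tool's axes at that moment; what a row does not reach only later rows make up. A row lasts 1/12 s, in which the tool goes at most 41.7 mm and 7.16 degrees, less where a joint would pass 70% of its speed; a pose out of reach is approached as far as the arm can. A call with a gripper value outside its range is refused whole. The fingers move at their own pace and stop on an object; "grip_force" is the grip in N (left out, the last holds). Time passes only in rows, so rows that repeat a pose let the fingers close. It gives the time, the measured TCP pose, the force, the opening and the grip force at its end, in the units of the state.
- r.sense(): the state, without advancing time (a new reading comes with each control period).
- cams.grab_frame(name): name is "scene" or "side" or "wrist"; returns a dict with "color" (400x640x3 uint8, blue, green, red), "fx", "fy", "cx", "cy" (pixels), "xyz" and "attitude" of the camera in the world. Camera axes: x right, y down, z forward; pixel columns grow to the right and rows downward; lengths in mm; the calibration is good to about 2 mm. A picture is of the moment at which its call begins. There is no depth.
- r.sign_off(): hands the job in; it is judged then, once.
The state is a dict: "clock": time; "qpos": joint angles; "qvel": joint speeds; "joint_efforts": joint torques, N m; "eef_pos": TCP position; "tcp_rot": TCP orientation; "contact_force": force on the tool from outside, world axes, zero at the start; "wrist_torque": the same for the moment, N m; "opening": opening from 0.0 (shut) to 1.0 (fully open); "grasp_force": force on a finger pad.
Only numpy, scipy, OpenCV 4.12 (cv2) and the standard library are available. Lean on these libraries where they do the work, as an engineer would, in place of code of your own. Each camera call takes 0.05 s, during which the arm holds its last target. There are 200 camera calls.

## Working session

There is one attempt and no reset: what is moved stays moved. The work goes in short steps, Python scripts to look and compute and a tool call to move; the robot and the scene stay as the last step left them, time stands still between calls to the robot, and variables do not carry over. Pictures are saved under pics/ and viewed, at most 14 in all, crops included, and the job is handed in when it is done.

Besides the shell and the picture viewer there is one more tool, called as name(argument=value, ...) on one line, values as JSON. send_rows: Moves the arm, as the interface text tells. Its arguments: {"type":"object","properties":{"targets":{"type":"array"},"grip_force":{"type":"number"}},"required":["targets"]}

```bash
mkdir -p pics; cat > h.py <<'E'
import numpy as np, cv2, sys
from scipy.spatial.transform import Rotation as R
from rig import r, cams
def grab(n,fn=None):
    f=cams.grab_frame(n)
    if fn: cv2.imwrite('pics/'+fn,f['color'])
    return f
def Rc(f):
    a=np.array(f['attitude'],float)
    return R.from_euler('xyz',a).as_matrix() if a.size==3 else a.reshape(3,3)
def px2w(f,u,v,z):
    d=Rc(f)@np.array([(u-f['cx'])/f['fx'],(v-f['cy'])/f['fy'],1]); p=np.array(f['xyz'],float)
    return p+d*(z-p[2])/d[2]
def w2px(f,P):
    c=(np.atleast_2d(P)-np.array(f['xyz']))@Rc(f)
    return np.c_[c[:,0]/c[:,2]*f['fx']+f['cx'],c[:,1]/c[:,2]*f['fy']+f['cy']]
E
python3 - <<'E'
from h import *
for n in ['scene','side','wrist']:
    f=grab(n,n+'0.png'); print(n,f['xyz'],f['attitude'],f['fx'],f['cx'],f['cy'])
    if n!='wrist':
        import pickle; pickle.dump(f,open(n+'0.pkl','wb'))
print(r.sense())
E
```

```text
scene [1514.22668194 -379.68450191  775.76598435] [-2.15629744  0.00220821  1.19320538] 488.3269112720653 326.9902760091931 203.11009987508695
side [168.0170906  583.15516183 833.44180993] [-2.4223393   0.00853768 -2.55575159] 377.41586696738443 316.46544609377065 199.61319312865564
wrist [ 215.02710753 -591.45208362  373.55078461] [ 2.82705727e+00  2.27378416e-03 -1.34792586e+00] 313.6470026362464 322.5535267489726 200.4502407318698
{'clock': 0.15, 'qpos': array([-1.35142086e+00,  3.53529227e-01,  1.63398251e+00, -2.38891563e-05,
        1.15520035e+00, -2.38542148e-03]), 'qvel': array([ 0.00121135, -0.0022505 , -0.00139215,  0.00241804,  0.00065099,
       -0.00118191]), 'joint_efforts': array([ 3.55254169e-04, -6.05633354e+01, -3.42337060e+01, -2.43176555e-05,
        6.03820561e-03,  3.64378684e-05]), 'eef_pos': array([ 137.3865749 , -609.32512082,  230.70082907]), 'tcp_rot': array([-3.14047317e+00,  1.91744141e-05,  2.21770560e-01]), 'contact_force': array([-0.53828296, -0.05194622,  0.35125507]), 'wrist_torque': array([0.04346171, 0.01359352, 0.0538441 ]), 'grasp_force': 0.0, 'opening': 1.0009494682865536}
```

View pics/scene0.png

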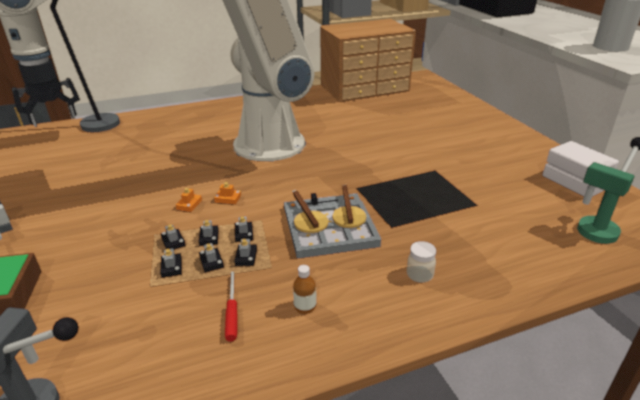

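View pics/side0.png

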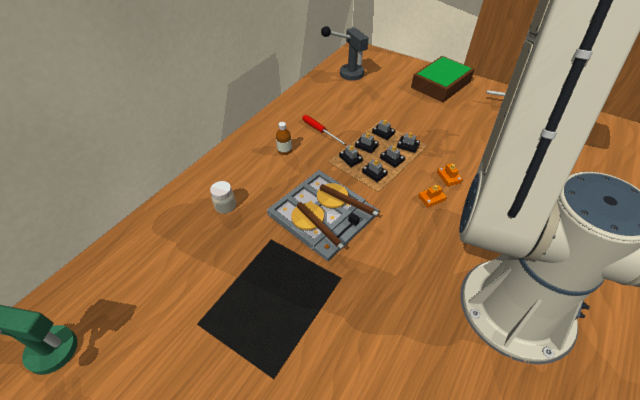

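The scene picture shows six black movements on the cork at (172,237), (208,234), (243,230), (170,264), (210,259) and (245,254). The orange look-alikes at (188,200) and (227,194) are excluded. The tester is at (330,223) with two pendulums on it, the mat at (415,197), and the jar, oil and screwdriver lie beyond. Next I'll get rough positions and enlarged crops.

```bash
python3 - <<'E'
from h import *
import pickle
s=pickle.load(open('side0.pkl','rb')); c=pickle.load(open('scene0.pkl','rb'))
for n,p,z in [('mat',(273,241),3),('mat',(341,279),3),('mat',(274,377),3),('mat',(198,323),3),('tester',(269,212),26),('tester',(319,172),26),('tester',(380,212),26),('tester',(330,258),0),('bobA',(333,196),36),('bobB',(307,215),36)]:
    print(n,p,px2w(s,*p,z).round())
for p in [(172,237),(208,234),(243,230),(170,264),(210,259),(245,254)]: print(px2w(c,p[0],p[1]-8,45).round())
for n,p,z in [('bobA',(311,222),36),('bobB',(349,217),36),('jar',(422,275),0),('oil',(304,308),0)]: print(n,px2w(c,*p,z).round())
a=cv2.resize(s['color'][160:265,255:435],None,fx=4.4,fy=4.4,interpolation=cv2.INTER_CUBIC)
cv2.imwrite('pics/sc.png',a)
E
```

```text
mat (273, 241) [592. 167.   3.]
mat (341, 279) [381. 165.   3.]
mat (274, 377) [379. 437.   3.]
mat (198, 323) [595. 440.   3.]
tester (269, 212) [650. 108.  26.]
tester (319, 172) [620. -99.  26.]
tester (380, 212) [393. -60.  26.]
tester (330, 258) [437. 127.   0.]
bobA (333, 196) [528. -32.  36.]
bobB (307, 215) [551.  65.  36.]
[ 454. -379.   45.]
[ 475. -293.   45.]
[ 491. -207.   45.]
[ 560. -397.   45.]
[ 577. -307.   45.]
[ 589. -225.   45.]
bobA [543. -41.  36.]
bobB [559.  59.  36.]
jar [793. 145.   0.]
oil [ 791. -148.    0.]
```

View pics/sc.png

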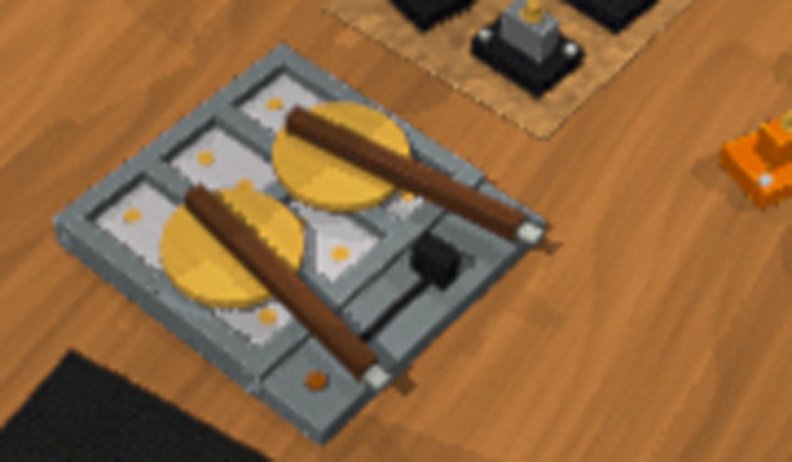

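The crop shows both pendulums on the tester, with their rods pointing toward the robot and the bobs at about (345,155) and (232,247). The black switch grip is at (437,258). I'll move the wrist camera above the tester.

```bash
cat >> h.py <<'E'
def plan(*goals):
    """tool-frame shift (m) and z-turn (rad) from present pose to goals (x,y,z,yaw), mm/rad, tool down"""
    s=r.sense(); T=R.from_euler('xyz',s['tcp_rot']); p=np.array(s['eef_pos'])
    for g in goals:
        d=T.inv().apply(np.array(g[:3])-p)/1000
        w=(T.inv()*R.from_euler('xyz',[np.pi,0,g[3]])).as_rotvec()
        print(g,'->',d.round(4),w.round(3),'rows>=',max(int(np.linalg.norm(d)/.0417)+1,int(np.linalg.norm(w)/.125)+1))
E
python3 - <<'E'
from h import *
plan((450,-10,330,-.14))
E
```

```text
(450, -10, 330, -0.14) -> [ 0.4368 -0.516  -0.0987] [-0.001  0.     0.362] rows>= 17
```

send_rows(targets=[0.218, -0.258, -0.05, 0, 0, 0.18, 1, 0.218, -0.258, -0.05, 0, 0, 0.18, 1, 0.218, -0.258, -0.05, 0, 0, 0.18, 1, 0.218, -0.258, -0.05, 0, 0, 0.18, 1, 0.218, -0.258, -0.05, 0, 0, 0.18, 1, 0.218, -0.258, -0.05, 0, 0, 0.18, 1, 0.218, -0.258, -0.05, 0, 0, 0.18, 1, 0.218, -0.258, -0.05, 0, 0, 0.18, 1, 0.218, -0.258, -0.05, 0, 0, 0.18, 1, 0.218, -0.258, -0.05, 0, 0, 0.18, 1])

```text
clock: 0.98
eef_pos: [294.4, -308.2, 281.8]
tcp_rot: [3.141, -0.001, 0.045]
contact_force: [0.3, -1.3, -0.2]
opening: 1.001
grasp_force: 0.0
```

```bash
python3 - <<'E'
from h import *
import pickle
f=grab('wrist','w1.png'); pickle.dump(f,open('w1.pkl','wb')); print(f['xyz'],f['attitude'])
plan((450,-10,330,-.14))
E
```

```text
[ 373.73573127 -303.97676825  424.7988008 ] [ 2.82776803e+00  5.90800897e-04 -1.52423451e+00]
(450, -10, 330, -0.14) -> [ 0.1694 -0.2922 -0.0486] [ 0.001 -0.     0.185] rows>= 9
```

View pics/w1.png

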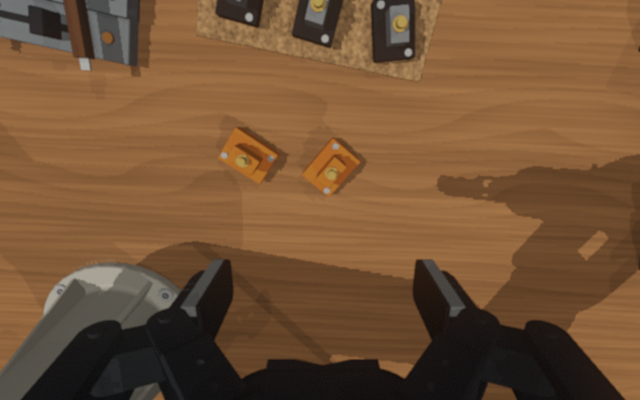

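The wrist view looks back under the tool: orange decoys at (248,155) and (332,167), cork at the top edge. I'll go farther out to see everything at once.

```bash
python3 - <<'E'
from h import *
plan((570,-120,400,-.14))
E
```

```text
(570, -120, 400, -0.14) -> [ 0.2844 -0.1769 -0.1185] [ 0.001 -0.     0.185] rows>= 9
```

send_rows(targets=[0.284, -0.177, -0.118, 0, 0, 0.185, 1, 0.284, -0.177, -0.118, 0, 0, 0.185, 1, 0.284, -0.177, -0.118, 0, 0, 0.185, 1, 0.284, -0.177, -0.118, 0, 0, 0.185, 1, 0.284, -0.177, -0.118, 0, 0, 0.185, 1, 0.284, -0.177, -0.118, 0, 0, 0.185, 1, 0.284, -0.177, -0.118, 0, 0, 0.185, 1, 0.284, -0.177, -0.118, 0, 0, 0.185, 1, 0.284, -0.177, -0.118, 0, 0, 0.185, 1, 0.284, -0.177, -0.118, 0, 0, 0.185, 1, 0.284, -0.177, -0.118, 0, 0, 0.185, 1])

```text
clock: 1.95
eef_pos: [570.6, -122.3, 398.4]
tcp_rot: [3.141, 0.001, -0.143]
contact_force: [-0.4, -0.6, 0.4]
opening: 0.999
grasp_force: 0.0
```

```bash
python3 - <<'E'
from h import *
import pickle
f=grab('wrist','w2.png'); pickle.dump(f,open('w2.pkl','wb')); print(f['xyz'],f['attitude'],r.sense()['eef_pos'],r.sense()['tcp_rot'])
E
```

```text
[ 649.47340911 -133.11359171  541.17276209] [ 2.82559372e+00  5.61974886e-04 -1.71243943e+00] [ 569.45807797 -122.78977478  398.0446282 ] [ 3.14097840e+00  1.97376813e-03 -1.43752798e-01]
```

View pics/w2.png

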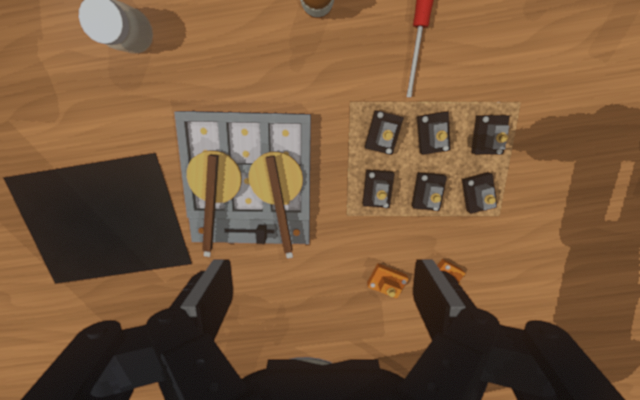

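This view shows the tester at about (250,177), the bobs at (214,178) and (276,178), and the switch grip at (262,233). The six movements lie on the cork at (352–518, 102–216), and the mat is on the left. I'll enlarge the tester and the cork.

```bash
python3 - <<'E'
from h import *
import pickle
f=pickle.load(open('w2.pkl','rb'))['color']
cv2.imwrite('pics/t2.png',cv2.resize(f[105:260,170:320],None,fx=3.8,fy=3.8,interpolation=cv2.INTER_CUBIC))
cv2.imwrite('pics/c2.png',cv2.resize(f[100:220,345:520],None,fx=4.5,fy=4.5,interpolation=cv2.INTER_CUBIC))
E
```

```text
(no output)
```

View pics/t2.png

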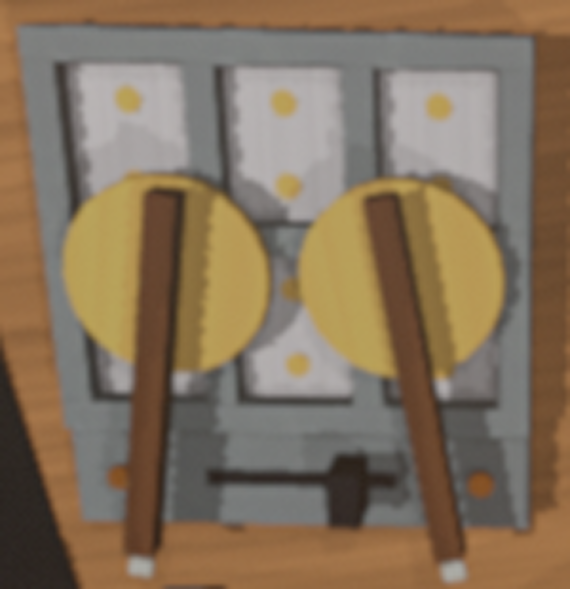

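View pics/c2.png

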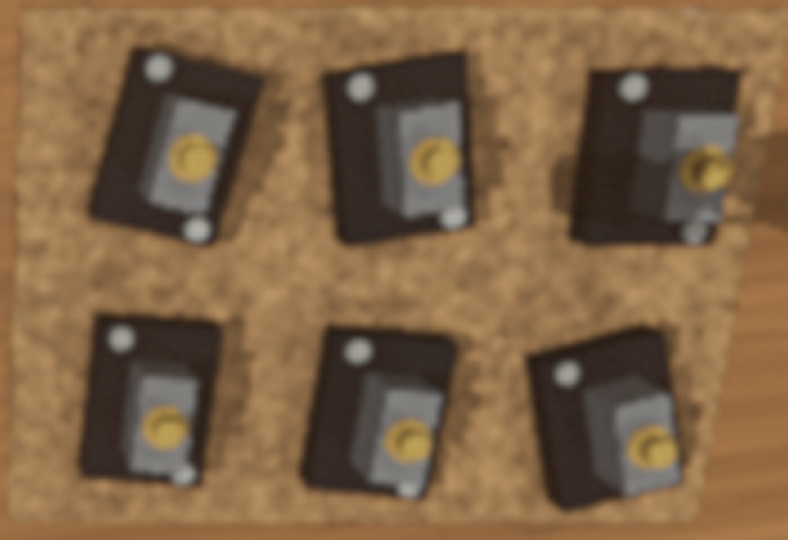

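```bash
cat > m.py <<'E'
from h import *
import pickle
f=pickle.load(open('w2.pkl','rb'))
T=lambda u,v,z: px2w(f,u/3.8+170,v/3.8+105,z)[:2]
C=lambda u,v,z: px2w(f,u/4.5+345,v/4.5+100,z)[:2]
ang=lambda d: np.arctan2(d[1],d[0])
q=[T(*p,26) for p in [(18,25),(534,36),(530,435),(62,428)]]
print('tester',np.mean(q,0).round(1),[np.linalg.norm(q[i]-q[(i+1)%4]).round(1) for i in range(4)],[round(ang(q[i]-q[(i+1)%4]),3) for i in range(4)])
for n,b,k,e in [('L',(166,273),(162,190),(139,555)),('R',(401,279),(380,197),(449,562))]:
    B=T(*b,36);a=T(*k,52);c=T(*e,52); d=(c-a)/np.linalg.norm(c-a)
    print(n,'bob',B.round(1),'rod back',a.round(1),'front',c.round(1),'len',np.linalg.norm(c-a).round(),'yaw',ang(d).round(3),'ctr by rod',(a+40*d).round(1))
print('switch top',T(347,462,46).round(1))
M={'A':((191,158),[(135,47),(264,73),(215,243),(90,215)]),'B':((435,160),[(324,73),(465,53),(473,225),(343,243)]),'C':((706,170),[(592,71),(741,71),(712,243),(571,240)]),
'D':((165,428),[(97,314),(221,321),(201,486),(80,476)]),'E':((409,441),[(329,325),(457,340),(424,500),(301,487)]),'F':((654,448),[(528,354),(659,328),(684,480),(560,508)])}
for n,(s,c) in M.items():
    q=np.array([C(*p,21) for p in c]); d=(q[0]-q[3])+(q[1]-q[2])
    print(n,'spindle',C(*s,57).round(1),'base',q.mean(0).round(1),'yaw',ang(d).round(3),[np.linalg.norm(q[i]-q[(i+1)%4]).round(0) for i in range(4)])
print('mat',[px2w(f,*p,3)[:2].round() for p in [(5,179),(156,154),(191,264),(55,283)]])
E
python3 m.py
```

```text
tester [556.4  10.7] [np.float64(214.8), np.float64(178.8), np.float64(216.8), np.float64(179.8)] [np.float64(1.409), np.float64(-0.164), np.float64(-1.728), np.float64(2.967)]
L bob [552.1  63. ] rod back [589.6  49.7] front [428.2 101.7] len 170.0 yaw 2.83 ctr by rod [551.6  61.9]
R bob [535.  -37.8] rod back [574.1 -38.8] front [404.8 -37.6] len 169.0 yaw 3.135 ctr by rod [534.1 -38.5]
switch top [4.575e+02 2.000e-01]
A spindle [ 582.4 -222.9] base [ 582.4 -224.5] yaw -0.36 [np.float64(47.0), np.float64(62.0), np.float64(48.0), np.float64(61.0)]
B spindle [ 570.1 -304.5] base [ 569.4 -305.2] yaw 0.047 [np.float64(50.0), np.float64(62.0), np.float64(48.0), np.float64(62.0)]
C spindle [ 553.7 -395.3] base [ 553.7 -395.8] yaw -0.124 [np.float64(53.0), np.float64(61.0), np.float64(52.0), np.float64(60.0)]
D spindle [ 488.3 -206.3] base [ 488.1 -206.8] yaw -0.195 [np.float64(47.0), np.float64(66.0), np.float64(48.0), np.float64(65.0)]
E spindle [ 471.  -292.8] base [ 470.2 -293.1] yaw -0.218 [np.float64(49.0), np.float64(65.0), np.float64(49.0), np.float64(65.0)]
F spindle [ 455.9 -380.1] base [ 456.  -380.6] yaw 0.181 [np.float64(49.0), np.float64(64.0), np.float64(48.0), np.float64(66.0)]
mat [array([594., 442.]), array([599., 164.]), array([383., 162.]), array([380., 440.])]
```

Measured values hold up: tester 215×179, bases about 64×48, rods 170 long. The tester is at (556.4, 10.7) with yaw −0.164, and the mat spans x 381–597 by y 163–441. Left pendulum first.

```bash
python3 - <<'E'
from h import *
plan((552,62.5,100,-.312),(552,62.5,39,-.312))
E
```

```text
(552, 62.5, 100, -0.312) -> [-0.0432 -0.1811  0.298 ] [0.001 0.002 0.168] rows>= 9
(552, 62.5, 39, -0.312) -> [-0.0431 -0.1811  0.359 ] [0.001 0.002 0.168] rows>= 10
```

send_rows(targets=[-0.043, -0.181, 0.298, 0.001, 0.002, 0.168, 1, -0.043, -0.181, 0.298, 0.001, 0.002, 0.168, 1, -0.043, -0.181, 0.298, 0.001, 0.002, 0.168, 1, -0.043, -0.181, 0.298, 0.001, 0.002, 0.168, 1, -0.043, -0.181, 0.298, 0.001, 0.002, 0.168, 1, -0.043, -0.181, 0.298, 0.001, 0.002, 0.168, 1, -0.043, -0.181, 0.298, 0.001, 0.002, 0.168, 1, -0.043, -0.181, 0.298, 0.001, 0.002, 0.168, 1, -0.043, -0.181, 0.298, 0.001, 0.002, 0.168, 1, -0.043, -0.181, 0.298, 0.001, 0.002, 0.168, 1, -0.043, -0.181, 0.298, 0.001, 0.002, 0.168, 1, -0.043, -0.181, 0.298, 0.001, 0.002, 0.168, 1], grip_force=60)

```text
clock: 3.0
eef_pos: [553.7, 62.4, 102.4]
tcp_rot: [-3.14, -0.003, -0.312]
contact_force: [0.8, 0.0, -0.7]
opening: 0.999
grasp_force: 0.0
```

```bash
python3 - <<'E'
from h import *
f=grab('wrist','w3.png'); s=r.sense(); print(s['eef_pos'],s['tcp_rot'])
print(w2px(f,[[552,62.5,36],[589.6,49.7,52],[428.2,101.7,52]]).round())
plan((552,62.5,39,-.312))
E
```

```text
[554.11168614  62.49622419 102.91137113] [-3.1396815  -0.00428932 -0.31262087]
[[324. 218.]
 [325. 168.]
 [325. 378.]]
(552, 62.5, 39, -0.312) -> [-0.0023  0.0008  0.0639] [-0.002 -0.004 -0.001] rows>= 2
```

View pics/w3.png

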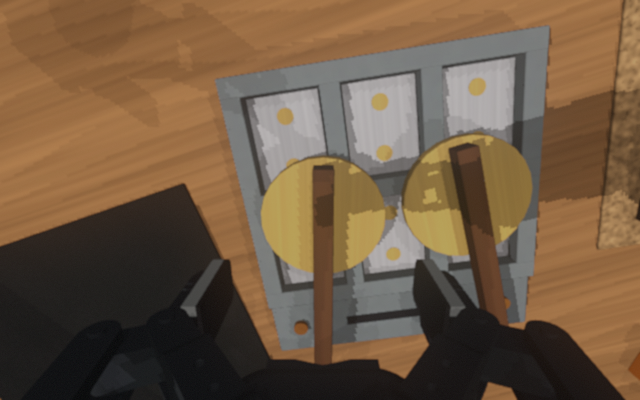

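The rod is centred between the fingers, at (323,170) down to (323,360). I'll descend and grip.

send_rows(targets=[-0.002, 0.001, 0.04, 0, 0, 0, 1, -0.002, 0.001, 0.064, 0, 0, 0, 1, -0.002, 0.001, 0.064, 0, 0, 0, 1, -0.002, 0.001, 0.064, 0, 0, 0, -1, -0.002, 0.001, 0.064, 0, 0, 0, -1, -0.002, 0.001, 0.064, 0, 0, 0, -1, -0.002, 0.001, 0.064, 0, 0, 0, -1, -0.002, 0.001, 0.064, 0, 0, 0, -1, -0.002, 0.001, 0.064, 0, 0, 0, -1, -0.002, 0.001, 0.064, 0, 0, 0, -1, -0.002, 0.001, 0.064, 0, 0, 0, -1, -0.002, 0.001, 0.064, 0, 0, 0, -1], grip_force=60)

```text
clock: 4.05
eef_pos: [551.6, 63.8, 38.4]
tcp_rot: [-3.14, -0.003, -0.311]
contact_force: [-1.9, -0.3, 8.5]
opening: 0.145
grasp_force: 59.6
```

```bash
python3 - <<'E'
from h import *
s=r.sense(); print(s['eef_pos'],s['tcp_rot'],s['opening'],s['grasp_force'],s['contact_force'])
plan((552,62.5,85,-.312),(520,365,85,0),(520,365,17,0))
E
```

```text
[551.56056725  63.75496902  38.37049277] [-3.13993572e+00 -3.10628154e-03 -3.11020878e-01] 0.1446871156965012 59.58949327468872 [-1.9375847  -0.34227585  8.48943403]
(552, 62.5, 85, -0.312) -> [ 0.0009  0.001  -0.0466] [-0.002 -0.003  0.001] rows>= 2
(520, 365, 85, 0) -> [-0.1221 -0.2772 -0.0465] [-0.001 -0.003 -0.311] rows>= 8
(520, 365, 17, 0) -> [-0.1223 -0.2771  0.0214] [-0.001 -0.003 -0.311] rows>= 8
```

send_rows(targets=[0, 0, -0.025, 0, 0, 0, -1, 0, 0, -0.046, 0, 0, 0, -1, 0, 0, -0.046, 0, 0, 0, -1, -0.015, -0.035, -0.046, 0, 0, -0.04, -1, -0.03, -0.07, -0.046, 0, 0, -0.08, -1, -0.045, -0.105, -0.046, 0, 0, -0.12, -1, -0.06, -0.14, -0.046, 0, 0, -0.16, -1, -0.075, -0.175, -0.046, 0, 0, -0.2, -1, -0.09, -0.21, -0.046, 0, 0, -0.24, -1, -0.105, -0.24, -0.046, 0, 0, -0.27, -1, -0.122, -0.277, -0.046, 0, 0, -0.311, -1, -0.122, -0.277, -0.046, 0, 0, -0.311, -1])

```text
clock: 5.05
eef_pos: [518.6, 371.2, 82.9]
tcp_rot: [-3.138, -0.003, 0.005]
contact_force: [1.2, -0.2, -1.9]
opening: 0.143
grasp_force: 64.4
```

```bash
python3 - <<'E'
from h import *
s=r.sense(); print(s['eef_pos'],s['tcp_rot'],s['opening'],s['grasp_force'],s['contact_force'])
f=grab('wrist','w4.png')
plan((520,365,17,0))
E
```

```text
[518.6430855  371.23914794  82.92214277] [-3.13782985 -0.00342639  0.00546899] 0.14281025072042555 64.36253428459167 [ 1.21204518 -0.17033283 -1.8966419 ]
(520, 365, 17, 0) -> [0.0013 0.0032 0.0656] [-0.001 -0.002  0.004] rows>= 2
```

View pics/w4.png

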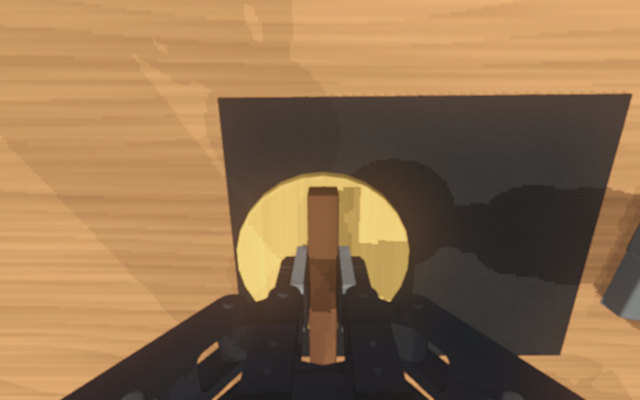

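The pendulum is held level, with its bob at (323,240) over the mat. I'll lower and release it.

send_rows(targets=[0.001, 0.003, 0.03, 0, 0, 0, -1, 0.001, 0.003, 0.05, 0, 0, 0, -1, 0.001, 0.003, 0.062, 0, 0, 0, -1, 0.001, 0.003, 0.067, 0, 0, 0, -1, 0.001, 0.003, 0.067, 0, 0, 0, -1, 0.001, 0.003, 0.067, 0, 0, 0, 0.2, 0.001, 0.003, 0.067, 0, 0, 0, 0.6, 0.001, 0.003, 0.067, 0, 0, 0, 1, 0.001, 0.003, 0.067, 0, 0, 0, 1, 0.001, 0.003, 0.04, 0, 0, 0, 1, 0.001, 0.003, 0, 0, 0, 0, 1, 0.001, 0.003, -0.02, 0, 0, 0, 1])

```text
clock: 6.1
eef_pos: [521.6, 362.4, 106.8]
tcp_rot: [-3.139, -0.005, -0.0]
contact_force: [1.5, 0.0, 0.1]
opening: 0.998
grasp_force: 0.0
```

```bash
python3 - <<'E'
from h import *
s=r.sense(); print(s['eef_pos'],s['tcp_rot'],s['opening'],s['contact_force'])
def bobs(f,zl):
    h=cv2.cvtColor(f['color'],cv2.COLOR_BGR2HSV); m=cv2.inRange(h,(18,110,110),(32,255,255))
    n,l,st,ce=cv2.connectedComponentsWithStats(cv2.morphologyEx(m,cv2.MORPH_CLOSE,np.ones((15,15))))
    for i in range(1,n):
        if st[i,4]>1000: print('blob',st[i],[px2w(f,st[i,0]+st[i,2]/2,st[i,1]+st[i,3]/2,z).round() for z in zl])
f=grab('side','s5.png'); bobs(f,(13,36)); 
plan((535,-38,100,-.005),(535,-38,39.5,-.005))
E
```

```text
[521.64817325 362.3968902  106.7686082 ] [-3.13934503e+00 -4.64348453e-03 -2.90176297e-04] 0.9978255860554505 [1.4661682  0.04979824 0.08995089]
blob [ 226  293   40   38 1111] [array([517., 363.,  13.]), array([507., 369.,  36.])]
(535, -38, 100, -0.005) -> [0.0117 0.4016 0.0081] [-0.005 -0.009  0.005] rows>= 10
(535, -38, 39.5, -0.005) -> [0.0111 0.402  0.0686] [-0.005 -0.009  0.005] rows>= 10
```

View pics/s5.png

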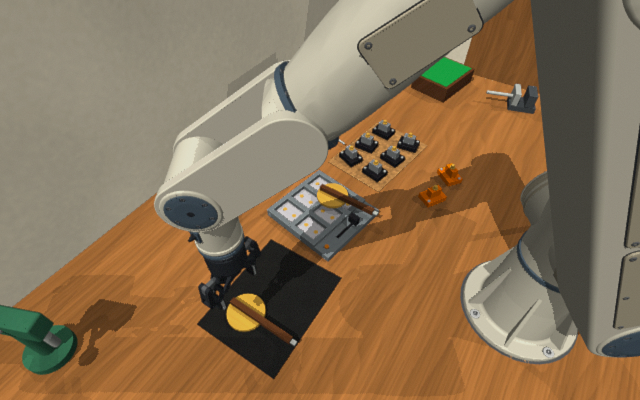

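The first pendulum lies flat on the mat, bob at (246,313). The second still lies on the tester at (334,196).

send_rows(targets=[0.011, 0.402, 0.008, -0.004, -0.005, 0.005, 1, 0.011, 0.402, 0.008, -0.004, -0.005, 0.005, 1, 0.011, 0.402, 0.008, -0.004, -0.005, 0.005, 1, 0.011, 0.402, 0.008, -0.004, -0.005, 0.005, 1, 0.011, 0.402, 0.008, -0.004, -0.005, 0.005, 1, 0.011, 0.402, 0.008, -0.004, -0.005, 0.005, 1, 0.011, 0.402, 0.008, -0.004, -0.005, 0.005, 1, 0.011, 0.402, 0.008, -0.004, -0.005, 0.005, 1, 0.011, 0.402, 0.008, -0.004, -0.005, 0.005, 1, 0.011, 0.402, 0.008, -0.004, -0.005, 0.005, 1, 0.011, 0.402, 0.008, -0.004, -0.005, 0.005, 1, 0.011, 0.402, 0.008, -0.004, -0.005, 0.005, 1])

```text
clock: 7.15
eef_pos: [531.4, -41.8, 95.2]
tcp_rot: [3.138, 0.002, -0.008]
contact_force: [0.2, 0.2, -0.7]
opening: 0.997
grasp_force: 0.0
```

```bash
cat >> h.py <<'E'
def bobs(f,z,crop=None):
    h=cv2.cvtColor(f['color'],cv2.COLOR_BGR2HSV); m=cv2.inRange(h,(18,110,90),(32,255,255))
    n,l,st,ce=cv2.connectedComponentsWithStats(cv2.morphologyEx(m,cv2.MORPH_CLOSE,np.ones((15,15))))
    for i in range(1,n):
        if st[i,4]>1000: print('blob',st[i],px2w(f,st[i,0]+st[i,2]/2,st[i,1]+st[i,3]/2,z).round())
E
python3 - <<'E'
from h import *
s=r.sense(); print(s['eef_pos'],s['tcp_rot'])
f=grab('wrist','w6.png'); bobs(f,36)
# rod: dark brown line, rows inside bob above
h=cv2.cvtColor(f['color'],cv2.COLOR_BGR2HSV)
for v in range(160,250,15): print(v,''.join('#' if (c[2]<120 and c[0]<17) else ('y' if 18<=c[0]<=32 and c[1]>110 else '.') for c in h[v,240:420:3]))
plan((535,-38,39.5,-.005))
E
```

```text
[531.44665859 -41.83023875  95.20945368] [ 3.13818615e+00  2.46588926e-03 -8.43207631e-03]
blob [  240   149   142   121 10197] [539. -34.  36.]
160 ..............yyyyyyyy#######yyyyyyyyy.#####............####
175 ........yyyyyyyyyyyyyy#######yyyyyyyyyyyyyy.###........####.
190 ...#..yyyyyyyyyyyyyyyy#######yyyyyyyyyyyyyyyyyy.......####..
205 yyyyyyyyyyyyyyyyyyyyyy#######yyyyyyyyyyyyyyyyyyy.#..########
220 .....yyyyyyyyyyyyyyyyy#######yyyyyyyyyyyyyyyyyy....#########
235 .......yyyyyyyyyyyyyyy.######yyyyyyyyyyyyyyyyy....#####.....
(535, -38, 39.5, -0.005) -> [ 0.0037 -0.0029  0.0557] [ 0.003  0.003 -0.002] rows>= 2
```

send_rows(targets=[0.004, -0.003, 0.03, 0, 0, 0, 1, 0.004, -0.003, 0.055, 0, 0, 0, 1, 0.004, -0.003, 0.055, 0, 0, 0, 1, 0.004, -0.003, 0.055, 0, 0, 0, -1, 0.004, -0.003, 0.055, 0, 0, 0, -1, 0.004, -0.003, 0.055, 0, 0, 0, -1, 0.004, -0.003, 0.055, 0, 0, 0, -1, 0.004, -0.003, 0.055, 0, 0, 0, -1, 0.004, -0.003, 0.055, 0, 0, 0, -1, 0.004, -0.003, 0.055, 0, 0, 0, -1, 0.004, -0.003, 0.055, 0, 0, 0, -1], grip_force=60)

```text
clock: 8.12
eef_pos: [535.8, -37.6, 41.2]
tcp_rot: [3.138, 0.002, -0.005]
contact_force: [-1.4, 0.5, 8.4]
opening: 0.142
grasp_force: 59.8
```

```bash
python3 - <<'E'
from h import *
plan((535,-38,90,0),(520,240,90,0))
E
```

```text
(535, -38, 90, 0) -> [-0.0008  0.0006 -0.0488] [ 0.003  0.002 -0.005] rows>= 2
(520, 240, 90, 0) -> [-0.0173 -0.2773 -0.0498] [ 0.003  0.002 -0.005] rows>= 7
```

send_rows(targets=[0, 0, -0.025, 0, 0, 0, -1, 0, 0, -0.049, 0, 0, 0, -1, 0, 0, -0.049, 0, 0, 0, -1, -0.002, -0.035, -0.049, 0, 0, 0, -1, -0.004, -0.07, -0.049, 0, 0, 0, -1, -0.006, -0.105, -0.049, 0, 0, 0, -1, -0.009, -0.14, -0.049, 0, 0, 0, -1, -0.011, -0.175, -0.049, 0, 0, 0, -1, -0.013, -0.21, -0.049, 0, 0, 0, -1, -0.015, -0.245, -0.049, 0, 0, 0, -1, -0.017, -0.277, -0.049, 0, 0, 0, -1, -0.017, -0.277, -0.049, 0, 0, 0, -1])

```text
clock: 9.12
eef_pos: [519.7, 244.8, 87.7]
tcp_rot: [3.14, 0.002, -0.003]
contact_force: [1.2, -0.2, -2.2]
opening: 0.142
grasp_force: 59.9
```

```bash
python3 - <<'E'
from h import *
s=r.sense(); print(s['eef_pos'],s['opening'],s['grasp_force'])
f=grab('wrist','w7.png'); bobs(f,s['eef_pos'][2]-5)
plan((520,240,18,0))
E
```

```text
[519.65812121 244.7587226   87.73553222] 0.14225665049907146 59.87701177597046
blob [  103   148   305   154 20637] [538. 279.  83.]
(520, 240, 18, 0) -> [0.0009 0.0021 0.0695] [ 0.003  0.003 -0.002] rows>= 2
```

send_rows(targets=[0.001, 0.002, 0.03, 0, 0, 0, -1, 0.001, 0.002, 0.05, 0, 0, 0, -1, 0.001, 0.002, 0.063, 0, 0, 0, -1, 0.001, 0.002, 0.07, 0, 0, 0, -1, 0.001, 0.002, 0.07, 0, 0, 0, -1, 0.001, 0.002, 0.07, 0, 0, 0, 0.2, 0.001, 0.002, 0.07, 0, 0, 0, 0.6, 0.001, 0.002, 0.07, 0, 0, 0, 1, 0.001, 0.002, 0.07, 0, 0, 0, 1, 0.001, 0.002, 0.04, 0, 0, 0, 1, 0.001, 0.002, 0, 0, 0, 0, 1, 0.001, 0.002, -0.03, 0, 0, 0, 1])

```text
clock: 10.17
eef_pos: [521.1, 237.9, 120.3]
tcp_rot: [3.138, 0.002, -0.005]
contact_force: [1.4, 0.5, 0.6]
opening: 0.998
grasp_force: 0.0
```

```bash
python3 - <<'E'
from h import *
plan((540,-130,330,-.16))
E
```

```text
(540, -130, 330, -0.16) -> [ 0.0203  0.3685 -0.2086] [0.004 0.002 0.155] rows>= 11
```

send_rows(targets=[0.02, 0.368, -0.208, 0.003, 0.002, 0.155, 1, 0.02, 0.368, -0.208, 0.003, 0.002, 0.155, 1, 0.02, 0.368, -0.208, 0.003, 0.002, 0.155, 1, 0.02, 0.368, -0.208, 0.003, 0.002, 0.155, 1, 0.02, 0.368, -0.208, 0.003, 0.002, 0.155, 1, 0.02, 0.368, -0.208, 0.003, 0.002, 0.155, 1, 0.02, 0.368, -0.208, 0.003, 0.002, 0.155, 1, 0.02, 0.368, -0.208, 0.003, 0.002, 0.155, 1, 0.02, 0.368, -0.208, 0.003, 0.002, 0.155, 1, 0.02, 0.368, -0.208, 0.003, 0.002, 0.155, 1, 0.02, 0.368, -0.208, 0.003, 0.002, 0.155, 1, 0.02, 0.368, -0.208, 0.003, 0.002, 0.155, 1])

```text
clock: 11.17
eef_pos: [540.2, -131.8, 329.2]
tcp_rot: [3.14, -0.003, -0.163]
contact_force: [-0.4, -0.5, -0.8]
opening: 1.0
grasp_force: 0.0
```

```bash
cat >> h.py <<'E'
def spindles(f,z=57):
    h=cv2.cvtColor(f['color'],cv2.COLOR_BGR2HSV); m=cv2.inRange(h,(17,110,60),(32,255,255))
    n,l,st,ce=cv2.connectedComponentsWithStats(m)
    return [(ce[i].round(1),st[i,4],px2w(f,*ce[i],z)[:2].round(1)) for i in range(1,n) if 10<st[i,4]<400 and st[i,3]<30]
E
python3 - <<'E'
from h import *
s=r.sense(); print(s['eef_pos'],s['tcp_rot'])
f=grab('wrist','w8.png'); bobs(f,13)
for q in spindles(f): print(*q)
E
```

```text
[ 540.21052589 -131.77135041  329.17662726] [ 3.14038782e+00 -2.80668367e-03 -1.63484602e-01]
blob [  60  179   61   55 2539] [520. 236.  13.]
blob [   0  191   45   53 1466] [520. 348.  13.]
[460.6  79.8] 13 [ 613.4 -316.3]
[387.9 117.7] 114 [ 582.6 -223. ]
[451.7 117.1] 120 [ 570.1 -303.8]
[523.6 117.7] 138 [ 554.4 -394.7]
[173.1 118.9] 33 [625.7  49.2]
[220.6 119. ] 32 [615.7 -10.9]
[268.3 119. ] 34 [605.8 -71.3]
[176.5 144.5] 28 [593.5  54.8]
[223.3 144.7] 29 [583.4  -5.9]
[269.4 144.7] 29 [573.5 -65.8]
[181.2 176.4] 26 [551.   61.6]
[226.  176.4] 25 [541.2   1.5]
[271.  176.5] 26 [531.1 -58.8]
[381.9 188.9] 92 [ 489.4 -205.6]
[445.8 191.3] 104 [ 471.7 -292.1]
[509.5 191.7] 110 [ 457.  -378.8]
[184.5 199.3] 26 [518.8  66.8]
[228.4 199.2] 25 [509.    6.6]
[272.3 199.5] 26 [498.8 -53.6]
[  3.4 234.3] 108 [509.9 340.1]
[467.9 294.3] 12 [ 299.9 -318.7]
[395.7 301.8] 92 [ 304.5 -207.7]
```

View pics/w8.png

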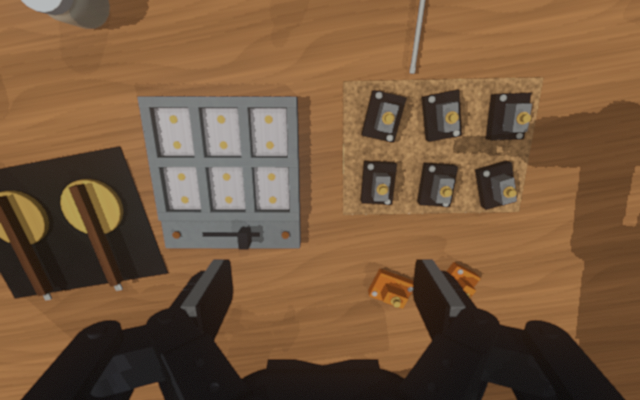

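Both pendulums lie side by side on the mat, bobs at (90,208) and (18,217). The tester is clear and all six movements are where they were. The contact dots will refine the tester pose.

```bash
python3 - <<'E'
from h import *
import pickle
# reuse pixel dots with the camera pose at this still pose
f=grab('wrist'); sp=spindles(f,16)
P=np.array([q[2] for q in sp if 20<q[1]<40 and 160<q[0][0]<290]); print(len(P),P.mean(0))
P=P[np.argsort(-P[:,0]-0.0*P[:,1])]
P=sorted(map(tuple,P),key=lambda p:-p[0]+ -0.165*p[1]*-1)
c=np.mean(P,0); D=np.array(P)-c
# yaw by fitting the columns/rows
from scipy.optimize import minimize
def cost(a):
    L=(D@np.array([[np.cos(a[0]),-np.sin(a[0])],[np.sin(a[0]),np.cos(a[0])]]))
    y=L[:,1]; return np.sum(np.min([(y-k)**2 for k in(-a[1],0,a[1])],0))
m=minimize(cost,[-.164,67],method='Nelder-Mead');print(m.x,m.fun)
yaw=m.x[0]; cs,sn=np.cos(yaw),np.sin(yaw)
for c0 in [c]:
  for n,x in(('near',-41.5),('far',41.5)):
    for i,y in enumerate((-67,0,67)): print(n,i,(c0+[cs*x-sn*y,sn*x+cs*y]).round(1))
plan((488.6,-206,110,-.195),(488.6,-206,34,-.195))
E
```

```text
12 [556.78333333  11.9       ]
[-0.164974  67.0994863] 0.08942788871358769
near 0 [504.8 -47.4]
near 1 [515.8  18.7]
near 2 [526.8  84.8]
far 0 [586.7 -61. ]
far 1 [597.7   5.1]
far 2 [608.7  71.2]
(488.6, -206, 110, -0.195) -> [-0.0373  0.0841  0.2169] [0.    0.001 0.034] rows>= 6
(488.6, -206, 34, -0.195) -> [-0.0372  0.0841  0.2929] [0.    0.001 0.034] rows>= 8
```

send_rows(targets=[-0.037, 0.084, 0.217, 0, 0.001, 0.034, 0.2, -0.037, 0.084, 0.217, 0, 0.001, 0.034, 0.2, -0.037, 0.084, 0.217, 0, 0.001, 0.034, 0.2, -0.037, 0.084, 0.217, 0, 0.001, 0.034, 0.2, -0.037, 0.084, 0.217, 0, 0.001, 0.034, 0.2, -0.037, 0.084, 0.217, 0, 0.001, 0.034, 0.2, -0.037, 0.084, 0.217, 0, 0.001, 0.034, 0.2, -0.037, 0.084, 0.217, 0, 0.001, 0.034, 0.2, -0.037, 0.084, 0.217, 0, 0.001, 0.034, 0.2, -0.037, 0.084, 0.217, 0, 0.001, 0.034, 0.2])

```text
clock: 12.1
eef_pos: [491.4, -206.2, 112.4]
tcp_rot: [3.14, -0.004, -0.193]
contact_force: [-0.0, 0.6, 0.5]
opening: 0.598
grasp_force: 0.0
```

```bash
python3 - <<'E'
from h import *
s=r.sense(); print(s['eef_pos'],s['tcp_rot'],s['opening'])
f=grab('wrist','w9.png')
for q in spindles(f): print(*q)
plan((488.7,-206,27,-.195))
E
```

```text
[ 491.36175765 -206.19982905  112.41159868] [ 3.1404403  -0.00361947 -0.19299055] 0.5975374635610388
[565.8   0.9] 17 [ 594.2 -362.4]
[419.8   6.6] 40 [ 606.8 -283. ]
[364.   10.1] 24 [ 611.  -252.4]
[592.9   9.2] 18 [ 587.2 -377.4]
[334.9   9.4] 16 [ 614.5 -236.5]
[347.6  15.4] 11 [ 610.2 -243. ]
[465.5  14.6] 15 [ 598.  -307.6]
[482.  17.] 22 [ 595.1 -316.7]
[268.1  26.8] 17 [ 613.2 -197.9]
[512.1  29. ] 25 [ 585.8 -333.1]
[488.7  37.9] 16 [ 583.7 -320. ]
[506.6  53.5] 21 [ 573.5 -329.9]
[511.1  59.5] 42 [ 569.7 -332.5]
[384.6  73.6] 18 [ 576.2 -259.3]
[385.4  81.8] 34 [ 571.6 -259.2]
[100.2  92.1] 169 [598.5 -90.8]
[ 7.7 94.8] 175 [607.6 -35.7]
[391.1  92.1] 19 [ 565.3 -261.8]
[386.3 103.7] 11 [ 559.2 -258. ]
[491.8 111. ] 22 [ 542.7 -320.6]
[498.6 124.6] 14 [ 533.7 -324.5]
[264.5 128.9] 37 [ 558.8 -182.1]
[383.5 129.3] 25 [ 544.5 -254.4]
[473.8 128.3] 21 [ 534.4 -309.4]
[395.4 135.2] 25 [ 539.5 -261.2]
[111.9 142.6] 138 [568.9 -85.9]
[295.1 137.4] 14 [ 550.1 -199.5]
[435.3 139.5] 26 [ 532.1 -285.4]
[ 23.8 145.1] 141 [578.  -30.8]
[494.7 145.9] 19 [ 520.9 -321.8]
[259.8 147.6] 26 [ 548.1 -176.3]
[446.6 146.4] 20 [ 526.4 -292.1]
[470.4 151.1] 20 [ 520.6 -306.6]
[380.3 153.8] 44 [ 529.8 -250.4]
[272.  154.9] 20 [ 542.2 -182.8]
[461.7 158.6] 11 [ 516.8 -301. ]
[357.4 163.7] 13 [ 526.2 -235.1]
[277.7 168.2] 18 [ 533.1 -184.3]
[278.5 190.4] 11 [ 518.6 -181.3]
[125.6 201.7] 116 [530.3 -79.5]
[ 42.5 204. ] 118 [539.4 -24.4]
[489.6 212.7] 18 [ 476.2 -317.3]
[325.9 223.1] 367 [ 489.9 -207.6]
[274.3 225.4] 11 [ 494.9 -172.7]
[490.2 233.3] 71 [ 460.9 -317.2]
[471.7 238.2] 17 [ 459.6 -304.6]
[134.9 242.6] 103 [500.8 -74.5]
[ 55.4 244.7] 103 [509.9 -19.5]
[382.  244.3] 26 [ 466.8 -243. ]
[280.9 254.4] 14 [ 472.6 -172. ]
(488.7, -206, 27, -0.195) -> [-0.0029  0.0001  0.0854] [ 0.001 -0.004  0.002] rows>= 3
```

send_rows(targets=[-0.002, 0.001, 0.04, 0, -0.003, 0, 0.2, -0.002, 0.001, 0.07, 0, -0.003, 0, 0.2, -0.002, 0.001, 0.085, 0, -0.003, 0, 0.2, -0.002, 0.001, 0.085, 0, -0.003, 0, 0.2, -0.002, 0.001, 0.085, 0, -0.003, 0, -1, -0.002, 0.001, 0.085, 0, -0.003, 0, -1, -0.002, 0.001, 0.085, 0, -0.003, 0, -1, -0.002, 0.001, 0.085, 0, -0.003, 0, -1, -0.002, 0.001, 0.085, 0, -0.003, 0, -1, -0.002, 0.001, 0.085, 0, -0.003, 0, -1], grip_force=60)

```text
clock: 12.98
eef_pos: [489.1, -207.9, 27.6]
tcp_rot: [3.14, -0.001, -0.194]
contact_force: [1.2, 0.5, 8.1]
opening: 0.222
grasp_force: 60.0
```

```bash
python3 - <<'E'
from h import *
plan((489.2,-206.8,85,-.195),(504.8,-47.6,85,-.165),(504.8,-47.6,56,-.165))
E
```

```text
(489.2, -206.8, 85, -0.195) -> [-0.     -0.001  -0.0574] [ 0.001 -0.001  0.001] rows>= 2
(504.8, -47.6, 85, -0.165) -> [-0.0155 -0.1602 -0.0576] [ 0.001 -0.001 -0.029] rows>= 5
(504.8, -47.6, 56, -0.165) -> [-0.0155 -0.1603 -0.0286] [ 0.001 -0.001 -0.029] rows>= 4
```

send_rows(targets=[0, 0, -0.03, 0, 0, 0, -1, 0, 0, -0.058, 0, 0, 0, -1, 0, 0, -0.058, 0, 0, 0, -1, -0.004, -0.04, -0.058, 0, 0, -0.01, -1, -0.008, -0.08, -0.058, 0, 0, -0.02, -1, -0.012, -0.12, -0.058, 0, 0, -0.029, -1, -0.0155, -0.16, -0.058, 0, 0, -0.029, -1, -0.0155, -0.16, -0.045, 0, 0, -0.029, -1, -0.0155, -0.16, -0.028, 0, 0, -0.029, -1, -0.0155, -0.16, -0.028, 0, 0, -0.029, -1, -0.0155, -0.16, -0.028, 0, 0, -0.029, -1, -0.0155, -0.16, -0.028, 0, 0, -0.029, -1])

```text
clock: 13.98
eef_pos: [503.5, -47.8, 54.2]
tcp_rot: [3.141, 0.002, -0.166]
contact_force: [-0.1, -0.2, -1.3]
opening: 0.219
grasp_force: 59.4
```

```bash
python3 - <<'E'
from h import *
s=r.sense(); print(s['eef_pos'],s['tcp_rot'],s['opening'],s['grasp_force'])
f=grab('wrist','w10.png')
cv2.imwrite('pics/w10c.png',f['color'][120:400,200:460].repeat(2,0).repeat(2,1))
plan((504.8,-47.6,41,-.165),(504.8,-47.6,32,-.165))
E
```

```text
[503.47719599 -47.78919225  54.16320087] [ 3.14095600e+00  1.87578832e-03 -1.65782081e-01] 0.21911628600807712 59.37958538532257
(504.8, -47.6, 41, -0.165) -> [ 0.001  -0.0005  0.0134] [ 0.001  0.001 -0.001] rows>= 1
(504.8, -47.6, 32, -0.165) -> [ 0.0011 -0.0005  0.0224] [ 0.001  0.001 -0.001] rows>= 1
```

View pics/w10c.png

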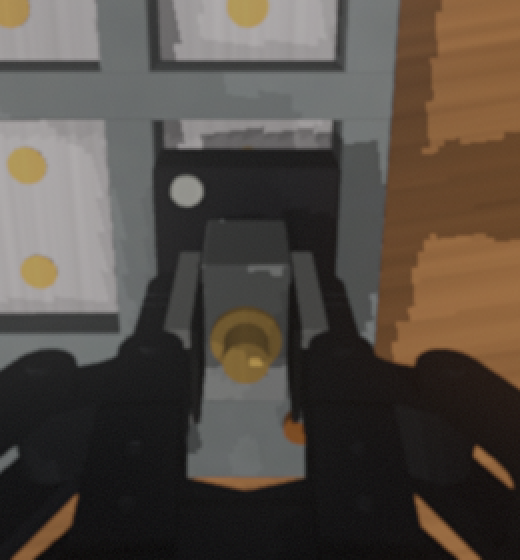

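The base is aligned over near bay 0, with its front edge at (160–335, 152) against the bay's mouth. I'll lower it in and press.

send_rows(targets=[0.001, 0, 0.007, 0, 0, 0, -1, 0.001, 0, 0.013, 0, 0, 0, -1, 0.001, 0, 0.013, 0, 0, 0, -1, 0.001, 0, 0.016, 0, 0, 0, -1, 0.001, 0, 0.019, 0, 0, 0, -1, 0.001, 0, 0.021, 0, 0, 0, -1, 0.001, 0, 0.021, 0, 0, 0, -1, 0.001, 0, 0.021, 0, 0, 0, -1])

```text
clock: 14.7
eef_pos: [504.9, -47.9, 32.5]
tcp_rot: [3.141, 0.001, -0.165]
contact_force: [3.4, -3.4, 0.6]
opening: 0.221
grasp_force: 59.6
```

```bash
python3 - <<'E'
from h import *
s=r.sense(); print(s['eef_pos'],s['tcp_rot'],s['opening'],s['contact_force'])
E
```

```text
[504.89756515 -47.89504144  32.54128007] [ 3.14074421e+00  9.75193051e-04 -1.64947226e-01] 0.22111443755245247 [ 3.37582352 -3.36677086  0.55755434]
```

send_rows(targets=[0, 0, 0.001, 0, 0, 0, -1, 0, 0, 0.002, 0, 0, 0, -1, 0, 0, 0.002, 0, 0, 0, -1])

```text
clock: 14.95
eef_pos: [505.1, -47.9, 32.3]
tcp_rot: [3.141, 0.001, -0.165]
contact_force: [-3.3, -3.3, 26.8]
opening: 0.218
grasp_force: 63.6
```

At the hard stop with 27 N at z = 32.3: home. Release, rise, and on to the next.

send_rows(targets=[0, 0, 0, 0, 0, 0, -1, 0, 0, 0, 0, 0, 0, -0.2, 0, 0, 0, 0, 0, 0, -0.2, 0, 0, 0, 0, 0, 0, -0.2, 0, 0, 0, 0, 0, 0, -0.2, 0, 0, -0.03, 0, 0, 0, -0.2, 0, 0, -0.07, 0, 0, 0, -0.1, 0, 0, -0.09, 0, 0, 0, 0.2, 0, 0, -0.09, 0, 0, 0, 0.2, 0, 0, -0.09, 0, 0, 0, 0.2])

```text
clock: 15.78
eef_pos: [504.9, -47.6, 121.2]
tcp_rot: [3.141, 0.001, -0.165]
contact_force: [0.8, -0.1, -0.3]
opening: 0.602
grasp_force: 0.0
```

```bash
python3 - <<'E'
from h import *
s=r.sense(); print(s['eef_pos'],s['opening'])
f=grab('wrist','w11.png')
for q in spindles(f,52):
    if q[1]>80: print(*q)
plan((471,-292.5,110,-.218))
E
```

```text
[504.85539965 -47.56117574 121.22036736] 0.6017198544678779
[140.   66.9] 182 [620.3  49.6]
[231.9  66.8] 184 [611.   -7.1]
[323.9  66.9] 172 [601.5 -63.7]
[148.5 117.9] 150 [589.9  54.6]
[236.2 117.9] 145 [580.5  -2.1]
[323.9 117.9] 143 [571.1 -58.8]
[158.4 177.6] 120 [550.2  61.2]
[241.2 177.6] 122 [540.8   4.5]
[323.  217.8] 356 [502.  -46.8]
[165.5 219.1] 107 [519.7  66.2]
[244.5 219.1] 108 [510.3   9.6]
(471, -292.5, 110, -0.218) -> [0.0079 0.2471 0.0102] [0.001 0.003 0.053] rows>= 6
```

send_rows(targets=[0.008, 0.247, 0.01, 0.001, 0.002, 0.053, 0.2, 0.008, 0.247, 0.01, 0.001, 0.002, 0.053, 0.2, 0.008, 0.247, 0.01, 0.001, 0.002, 0.053, 0.2, 0.008, 0.247, 0.01, 0.001, 0.002, 0.053, 0.2, 0.008, 0.247, 0.01, 0.001, 0.002, 0.053, 0.2, 0.008, 0.247, 0.01, 0.001, 0.002, 0.053, 0.2, 0.008, 0.247, 0.01, 0.001, 0.002, 0.053, 0.2, 0.008, 0.247, 0.01, 0.001, 0.002, 0.053, 0.2, 0.008, 0.247, 0.01, 0.001, 0.002, 0.053, 0.2, 0.008, 0.247, 0.01, 0.001, 0.002, 0.053, 0.2])

```text
clock: 16.67
eef_pos: [471.0, -291.0, 109.6]
tcp_rot: [-3.14, 0.003, -0.217]
contact_force: [0.8, 0.6, 0.5]
opening: 0.597
grasp_force: 0.0
```

```bash
cat >> h.py <<'E'
def near(f,x,y,z=57,rad=60):
    for q in spindles(f,z):
        if q[1]>80 and np.hypot(*(q[2]-[x,y]))<rad: print('spindle',*q)
def st():
    s=r.sense(); print(np.round(s['eef_pos'],1),np.round(s['tcp_rot'],3),'op',round(s['opening'],3),'F',np.round(s['contact_force'],1),'g',round(s['grasp_force'],1))
E
python3 - <<'E'
from h import *
st(); f=grab('wrist','w12.png'); near(f,471,-292)
plan((471,-292.5,27.5,-.218))
E
```

```text
[ 471.  -291.   109.6] [-3.14e+00  3.00e-03 -2.17e-01] op 0.597 F [0.8 0.6 0.5] g 0.0
spindle [329.4 219.8] 380 [ 472.1 -295.2]
(471, -292.5, 27.5, -0.218) -> [0.0002 0.0016 0.0824] [-0.001  0.002  0.001] rows>= 2
```

send_rows(targets=[0.001, 0.003, 0.04, 0, 0.002, 0, 0.2, 0.001, 0.003, 0.07, 0, 0.002, 0, 0.2, 0.001, 0.003, 0.082, 0, 0.002, 0, 0.2, 0.001, 0.003, 0.082, 0, 0.002, 0, 0.2, 0.001, 0.003, 0.082, 0, 0.002, 0, -1, 0.001, 0.003, 0.082, 0, 0.002, 0, -1, 0.001, 0.003, 0.082, 0, 0.002, 0, -1, 0.001, 0.003, 0.082, 0, 0.002, 0, -1, 0.001, 0.003, 0.082, 0, 0.002, 0, -1, 0.001, 0.003, 0.082, 0, 0.002, 0, -1], grip_force=60)

```text
clock: 17.55
eef_pos: [473.1, -296.2, 30.4]
tcp_rot: [3.141, -0.004, -0.218]
contact_force: [0.1, 2.1, 7.0]
opening: 0.218
grasp_force: 59.8
```

```bash
python3 - <<'E'
from h import *
st()
plan((471,-292.5,95,-.218),(515.8,18.3,95,-.165),(515.8,18.3,56,-.165))
E
```

```text
[ 473.1 -296.2   30.4] [ 3.141 -0.004 -0.218] op 0.218 F [0.1 2.1 7. ] g 59.8
(471, -292.5, 95, -0.218) -> [-0.0026 -0.0031 -0.0646] [ 0.    -0.004 -0.   ] rows>= 2
(515.8, 18.3, 95, -0.165) -> [-0.0262 -0.3162 -0.0648] [ 0.001 -0.004 -0.053] rows>= 8
(515.8, 18.3, 56, -0.165) -> [-0.0263 -0.3162 -0.0258] [ 0.001 -0.004 -0.053] rows>= 8
```

send_rows(targets=[0, 0, -0.035, 0, 0, 0, -1, 0, 0, -0.075, 0, 0, 0, -1, 0, 0, -0.075, 0, -0.002, 0, -1, -0.003, -0.04, -0.075, 0, -0.003, -0.01, -1, -0.006, -0.08, -0.075, 0, -0.003, -0.02, -1, -0.01, -0.12, -0.075, 0, -0.003, -0.03, -1, -0.013, -0.16, -0.075, 0, -0.003, -0.04, -1, -0.017, -0.2, -0.075, 0, -0.003, -0.05, -1, -0.02, -0.24, -0.075, 0, -0.003, -0.053, -1, -0.023, -0.28, -0.075, 0, -0.003, -0.053, -1, -0.025, -0.316, -0.075, 0, -0.003, -0.053, -1, -0.025, -0.316, -0.075, 0, -0.003, -0.053, -1])

```text
clock: 18.55
eef_pos: [517.2, 23.5, 104.7]
tcp_rot: [-3.139, -0.001, -0.162]
contact_force: [0.1, 0.2, -0.7]
opening: 0.22
grasp_force: 59.6
```

send_rows(targets=[0, 0, 0.025, 0, 0, 0, -1, 0, 0, 0.047, 0, 0, 0, -1, 0, 0, 0.047, 0, 0, 0, -1, 0, 0, 0.047, 0, 0, 0, -1])

```text
clock: 18.88
eef_pos: [515.0, 18.1, 56.6]
tcp_rot: [3.141, 0.003, -0.165]
contact_force: [1.1, 0.6, -1.6]
opening: 0.215
grasp_force: 59.6
```

```bash
python3 - <<'E'
from h import *
st(); f=grab('wrist','w13.png')
cv2.imwrite('pics/w13c.png',f['color'][120:400,200:460].repeat(2,0).repeat(2,1))
plan((516.8,18.3,44,-.165),(516.8,18.3,35.4,-.165))
E
```

```text
[515.   18.1  56.6] [ 3.141e+00  3.000e-03 -1.650e-01] op 0.215 F [ 1.1  0.6 -1.6] g 59.6
(516.8, 18.3, 44, -0.165) -> [ 0.0009 -0.0004  0.0134] [-0.     0.001 -0.001] rows>= 1
(516.8, 18.3, 35.4, -0.165) -> [ 0.0009 -0.0004  0.022 ] [-0.     0.001 -0.001] rows>= 1
```

```bash
python3 - <<'E'
from h import *
f=grab('wrist'); print(f['xyz'])
for n in ('w10','w13'):
    f['color']=cv2.imread(f'pics/{n}.png')
    for q in spindles(f,83.5):
        if 300<q[0][0]<345 and q[1]>80: print(n,*q)
plan((516.8,18.3,44,-.165),(516.8,18.3,35.4,-.165))
E
```

```text
[594.53194016   5.38992116 200.17939803]
w10 [323.4  52. ] 366 [609.1   2.8]
w10 [323.4 122.6] 297 [586.1   6.7]
w13 [323.3  53.4] 351 [608.6   2.9]
w13 [323.3 123.1] 284 [585.9   6.7]
(516.8, 18.3, 44, -0.165) -> [ 0.0003 -0.0003  0.0138] [-0.001  0.    -0.001] rows>= 1
(516.8, 18.3, 35.4, -0.165) -> [ 0.0003 -0.0003  0.0224] [-0.001  0.    -0.001] rows>= 1
```

```bash
python3 - <<'E'
import cv2
for n in ('w10','w13'):
    g=cv2.cvtColor(cv2.imread(f'pics/{n}.png'),cv2.COLOR_BGR2GRAY)
    print(n,[int(x) for x in g[184:206,340]], [int(x) for x in g[210,270:290]],[int(x) for x in g[210,355:378]])
E
```

```text
w10 [138, 126, 103, 90, 91, 92, 97, 100, 101, 92, 63, 35, 30, 30, 30, 30, 30, 30, 31, 33, 34, 38] [108, 109, 109, 108, 108, 100, 74, 49, 42, 43, 43, 42, 41, 42, 39, 48, 83, 120, 141, 147] [37, 35, 38, 36, 38, 35, 35, 37, 38, 37, 36, 37, 36, 35, 41, 59, 76, 82, 80, 81, 81, 80, 81]
w13 [151, 144, 124, 103, 97, 100, 106, 108, 108, 109, 109, 98, 65, 35, 33, 34, 34, 35, 32, 34, 34, 36] [117, 118, 116, 117, 118, 118, 107, 79, 50, 45, 47, 48, 47, 46, 46, 45, 45, 56, 80, 109] [41, 40, 41, 40, 40, 41, 41, 42, 42, 40, 39, 41, 37, 43, 63, 81, 86, 88, 88, 88, 88, 88, 87]
```

send_rows(targets=[0.001, 0, 0.007, 0, 0, 0, -1, 0.001, 0, 0.013, 0, 0, 0, -1, 0.001, 0, 0.013, 0, 0, 0, -1, 0.001, 0, 0.016, 0, 0, 0, -1, 0.001, 0, 0.019, 0, 0, 0, -1, 0.001, 0, 0.022, 0, 0, 0, -1, 0.001, 0, 0.023, 0, 0, 0, -1, 0.001, 0, 0.023, 0, 0, 0, -1])

```text
clock: 19.65
eef_pos: [517.9, 18.0, 35.2]
tcp_rot: [-3.141, -0.001, -0.165]
contact_force: [-3.3, -1.7, 19.6]
opening: 0.217
grasp_force: 62.4
```

send_rows(targets=[0, 0, -0.001, 0, 0, 0, -1, 0, 0, -0.001, 0, 0, 0, -0.2, 0, 0, -0.001, 0, 0, 0, -0.2, 0, 0, -0.001, 0, 0, 0, -0.2, 0, 0, -0.001, 0, 0, 0, -0.2, 0, 0, -0.03, 0, 0, 0, -0.2, 0, 0, -0.07, 0, 0, 0, -0.1, 0, 0, -0.09, 0, 0, 0, 0.2, 0, 0, -0.09, 0, 0, 0, 0.2, 0, 0, -0.09, 0, 0, 0, 0.2])

```text
clock: 20.48
eef_pos: [517.4, 18.2, 124.6]
tcp_rot: [-3.141, -0.001, -0.165]
contact_force: [0.4, 0.3, -0.7]
opening: 0.604
grasp_force: 0.0
```

```bash
python3 - <<'E'
from h import *
st(); plan((456.3,-380,110,.181))
E
```

```text
[517.4  18.2 124.6] [-3.141e+00 -1.000e-03 -1.650e-01] op 0.604 F [ 0.4  0.3 -0.7] g 0.0
(456.3, -380, 110, 0.181) -> [0.0052 0.4028 0.0143] [-0.001 -0.001 -0.346] rows>= 10
```

send_rows(targets=[0.005, 0.403, 0.014, 0, 0, -0.346, 0.2, 0.005, 0.403, 0.014, 0, 0, -0.346, 0.2, 0.005, 0.403, 0.014, 0, 0, -0.346, 0.2, 0.005, 0.403, 0.014, 0, 0, -0.346, 0.2, 0.005, 0.403, 0.014, 0, 0, -0.346, 0.2, 0.005, 0.403, 0.014, 0, 0, -0.346, 0.2, 0.005, 0.403, 0.014, 0, 0, -0.346, 0.2, 0.005, 0.403, 0.014, 0, 0, -0.346, 0.2, 0.005, 0.403, 0.014, 0, 0, -0.346, 0.2, 0.005, 0.403, 0.014, 0, 0, -0.346, 0.2, 0.005, 0.403, 0.014, 0, 0, -0.346, 0.2, 0.005, 0.403, 0.014, 0, 0, -0.346, 0.2])

```text
clock: 21.48
eef_pos: [453.7, -381.5, 107.4]
tcp_rot: [-3.139, 0.003, 0.177]
contact_force: [-0.3, 0.7, -0.5]
opening: 0.595
grasp_force: 0.0
```

send_rows(targets=[0, 0, 0, 0, 0, 0, 0.2, 0, 0, 0, 0, 0, 0, 0.2, 0, 0, 0, 0, 0, 0, 0.2])

```text
clock: 21.73
eef_pos: [455.4, -378.7, 109.0]
tcp_rot: [-3.14, 0.002, 0.182]
contact_force: [0.7, 0.4, -0.0]
opening: 0.605
grasp_force: 0.0
```

```bash
python3 - <<'E'
from h import *
st(); f=grab('wrist','w14.png'); near(f,456,-380)
plan((456.5,-380,28,.181))
E
```

```text
[ 455.4 -378.7  109. ] [-3.14e+00  2.00e-03  1.82e-01] op 0.605 F [ 0.7  0.4 -0. ] g 0.0
spindle [328.9 222.1] 386 [ 456.9 -382. ]
(456.5, -380, 28, 0.181) -> [0.0008 0.0014 0.0812] [-0.001  0.002  0.001] rows>= 2
```

send_rows(targets=[0.001, 0.002, 0.04, 0, 0.001, 0, 0.2, 0.001, 0.002, 0.07, 0, 0.001, 0, 0.2, 0.001, 0.002, 0.081, 0, 0.001, 0, 0.2, 0.001, 0.002, 0.081, 0, 0.001, 0, 0.2, 0.001, 0.002, 0.081, 0, 0.001, 0, -1, 0.001, 0.002, 0.081, 0, 0.001, 0, -1, 0.001, 0.002, 0.081, 0, 0.001, 0, -1, 0.001, 0.002, 0.081, 0, 0.001, 0, -1, 0.001, 0.002, 0.081, 0, 0.001, 0, -1, 0.001, 0.002, 0.081, 0, 0.001, 0, -1], grip_force=60)

```text
clock: 22.62
eef_pos: [457.9, -382.8, 30.5]
tcp_rot: [3.14, -0.002, 0.181]
contact_force: [0.3, 0.7, 7.8]
opening: 0.216
grasp_force: 59.3
```

```bash
python3 - <<'E'
from h import *
st()
plan((456.5,-380,106,.18),(526.8,84.4,106,-.165))
E
```

```text
[ 457.9 -382.8   30.5] [ 3.14e+00 -2.00e-03  1.81e-01] op 0.216 F [0.3 0.7 7.8] g 59.3
(456.5, -380, 106, 0.18) -> [-0.0007 -0.0029 -0.0755] [ 0.002 -0.002  0.001] rows>= 2
(526.8, 84.4, 106, -0.165) -> [ 0.1519 -0.4471 -0.0759] [ 0.001 -0.002  0.346] rows>= 12
```

send_rows(targets=[0, 0, -0.035, 0, 0, 0, -1, 0, 0, -0.076, 0, 0, 0, -1, 0, 0, -0.076, 0, 0, 0, -1, 0.0125, -0.037, -0.076, 0, 0, 0.03, -1, 0.025, -0.074, -0.076, 0, 0, 0.06, -1, 0.038, -0.111, -0.076, 0, 0, 0.09, -1, 0.05, -0.148, -0.076, 0, 0, 0.12, -1, 0.063, -0.185, -0.076, 0, 0, 0.15, -1, 0.076, -0.222, -0.076, 0, 0, 0.18, -1, 0.088, -0.259, -0.076, 0, 0, 0.21, -1, 0.1, -0.296, -0.076, 0, 0, 0.24, -1, 0.1, -0.296, -0.076, 0, 0, 0.24, -1])

```text
clock: 23.62
eef_pos: [502.7, -67.5, 105.6]
tcp_rot: [-3.139, -0.001, -0.058]
contact_force: [0.2, -1.1, -1.6]
opening: 0.211
grasp_force: 59.0
```

```bash
python3 - <<'E'
from h import *
st()
plan((527.5,84.4,106,-.165))
E
```

```text
[502.7 -67.5 105.6] [-3.139e+00 -1.000e-03 -5.800e-02] op 0.211 F [ 0.2 -1.1 -1.6] g 59.0
(527.5, 84.4, 106, -0.165) -> [ 1.600e-02 -1.531e-01 -1.000e-04] [-0.002 -0.001  0.107] rows>= 4
```

send_rows(targets=[0.004, -0.04, 0, 0, 0, 0.03, -1, 0.008, -0.08, 0, 0, 0, 0.06, -1, 0.012, -0.12, 0, 0, 0, 0.09, -1, 0.016, -0.153, 0, 0, 0, 0.107, -1, 0.016, -0.153, 0, 0, 0, 0.107, -1, 0.016, -0.153, 0.025, 0, 0, 0.107, -1, 0.016, -0.153, 0.049, 0, 0, 0.107, -1, 0.016, -0.153, 0.049, 0, 0, 0.107, -1, 0.016, -0.153, 0.049, 0, 0, 0.107, -1, 0.016, -0.153, 0.049, 0, 0, 0.107, -1])

```text
clock: 24.45
eef_pos: [527.2, 78.6, 56.6]
tcp_rot: [-3.141, 0.0, -0.167]
contact_force: [0.6, 0.0, -2.0]
opening: 0.218
grasp_force: 59.3
```

```bash
cat > e.py <<'E'
from h import *
import sys
st(); n=sys.argv[1]; f=grab('wrist',n)
g=cv2.cvtColor(f['color'],cv2.COLOR_BGR2GRAY)
print([int(x) for x in g[184:208,340]], [int(x) for x in g[210,266:290]],[int(x) for x in g[210,355:380]])
x,y,o=map(float,sys.argv[2:5])
plan((x,y,16+o,-.165),(x,y,8+o,-.165))
E
python3 e.py w15.png 527.5 84.4 27.5
```

```text
[527.2  78.6  56.6] [-3.141  0.    -0.167] op 0.218 F [ 0.6  0.  -2. ] g 59.3
[174, 177, 166, 138, 118, 119, 124, 129, 130, 130, 118, 80, 45, 40, 42, 42, 43, 40, 43, 41, 43, 48, 50, 50] [133, 129, 112, 86, 65, 60, 59, 63, 88, 116, 117, 90, 61, 48, 49, 51, 51, 50, 49, 48, 51, 75, 117, 150] [49, 49, 48, 50, 49, 48, 49, 48, 49, 49, 48, 49, 47, 47, 67, 94, 104, 104, 104, 103, 104, 103, 104, 103, 104]
(527.5, 84.4, 43.5, -0.165) -> [-0.0008 -0.0057  0.0133] [-0.001 -0.001 -0.002] rows>= 1
(527.5, 84.4, 35.5, -0.165) -> [-0.0008 -0.0057  0.0213] [-0.001 -0.001 -0.002] rows>= 1
```

send_rows(targets=[-0.0008, -0.0057, 0, 0, 0, -0.002, -1, -0.0008, -0.0057, 0, 0, 0, -0.002, -1, -0.0008, -0.0057, 0.007, 0, 0, -0.002, -1, -0.0008, -0.0057, 0.013, 0, 0, -0.002, -1, -0.0008, -0.0057, 0.013, 0, 0, -0.002, -1, -0.0008, -0.0057, 0.016, 0, 0, -0.002, -1, -0.0008, -0.0057, 0.019, 0, 0, -0.002, -1, -0.0008, -0.0057, 0.021, 0, 0, -0.002, -1, -0.0008, -0.0057, 0.0225, 0, 0, -0.002, -1, -0.0008, -0.0057, 0.0225, 0, 0, -0.002, -1])

```text
clock: 25.33
eef_pos: [528.5, 84.9, 35.1]
tcp_rot: [-3.14, -0.002, -0.164]
contact_force: [-1.4, -0.9, 24.2]
opening: 0.219
grasp_force: 62.4
```

Home (24 N at the stop). Release and go for A at (582.5, −223.5).

send_rows(targets=[0, 0, -0.001, 0, 0, 0, -1, 0, 0, -0.001, 0, 0, 0, -0.2, 0, 0, -0.001, 0, 0, 0, -0.2, 0, 0, -0.001, 0, 0, 0, -0.2, 0, 0, -0.001, 0, 0, 0, -0.2, 0, 0, -0.03, 0, 0, 0, -0.2, 0, 0, -0.07, 0, 0, 0, -0.1, 0, 0, -0.09, 0, 0, 0, 0.2, 0, 0, -0.09, 0, 0, 0, 0.2, 0, 0, -0.09, 0, 0, 0, 0.2])

```text
clock: 26.17
eef_pos: [527.5, 84.8, 124.1]
tcp_rot: [-3.14, -0.001, -0.164]
contact_force: [-0.7, -0.6, -0.0]
opening: 0.6
grasp_force: 0.0
```

```bash
python3 - <<'E'
from h import *
st(); plan((582.5,-223.5,110,-.36))
E
```

```text
[527.5  84.8 124.1] [-3.14e+00 -1.00e-03 -1.64e-01] op 0.6 F [-0.7 -0.6 -0. ] g 0.0
(582.5, -223.5, 110, -0.36) -> [0.1047 0.2951 0.0139] [-0.001 -0.001  0.196] rows>= 8
```

send_rows(targets=[0.105, 0.295, 0.014, 0, 0, 0.196, 0.2, 0.105, 0.295, 0.014, 0, 0, 0.196, 0.2, 0.105, 0.295, 0.014, 0, 0, 0.196, 0.2, 0.105, 0.295, 0.014, 0, 0, 0.196, 0.2, 0.105, 0.295, 0.014, 0, 0, 0.196, 0.2, 0.105, 0.295, 0.014, 0, 0, 0.196, 0.2, 0.105, 0.295, 0.014, 0, 0, 0.196, 0.2, 0.105, 0.295, 0.014, 0, 0, 0.196, 0.2, 0.105, 0.295, 0.014, 0, 0, 0.196, 0.2, 0.105, 0.295, 0.014, 0, 0, 0.196, 0.2, 0.105, 0.295, 0.014, 0, 0, 0.196, 0.2, 0.105, 0.295, 0.014, 0, 0, 0.196, 0.2])

```text
clock: 27.17
eef_pos: [581.6, -222.0, 108.1]
tcp_rot: [-3.141, 0.003, -0.359]
contact_force: [0.6, 1.0, 0.8]
opening: 0.601
grasp_force: 0.0
```

```bash
python3 - <<'E'
from h import *
st(); f=grab('wrist','w16.png'); near(f,582,-223)
plan((582.5,-224,28,-.36))
E
```

```text
[ 581.6 -222.   108.1] [-3.141e+00  3.000e-03 -3.590e-01] op 0.601 F [0.6 1.  0.8] g 0.0
spindle [327.1 217.2] 390 [ 584.8 -225.7]
(582.5, -224, 28, -0.36) -> [0.0015 0.0017 0.0805] [-0.001  0.002  0.001] rows>= 2
```

send_rows(targets=[0.001, 0.002, 0.04, 0, 0.001, 0, 0.2, 0.001, 0.002, 0.07, 0, 0.001, 0, 0.2, 0.001, 0.002, 0.082, 0, 0.001, 0, 0.2, 0.001, 0.002, 0.082, 0, 0.001, 0, 0.2, 0.001, 0.002, 0.082, 0, 0.001, 0, -1, 0.001, 0.002, 0.082, 0, 0.001, 0, -1, 0.001, 0.002, 0.082, 0, 0.001, 0, -1, 0.001, 0.002, 0.082, 0, 0.001, 0, -1, 0.001, 0.002, 0.082, 0, 0.001, 0, -1, 0.001, 0.002, 0.082, 0, 0.001, 0, -1], grip_force=60)

```text
clock: 28.05
eef_pos: [584.0, -226.1, 29.2]
tcp_rot: [-3.141, -0.004, -0.36]
contact_force: [-0.3, 1.4, 7.0]
opening: 0.216
grasp_force: 59.6
```

```bash
python3 - <<'E'
from h import *
st()
plan((582.5,-224,95,-.36),(586.7,-61.4,95,-.165),(586.7,-61.4,59,-.165))
E
```

```text
[ 584.  -226.1   29.2] [-3.141 -0.004 -0.36 ] op 0.216 F [-0.3  1.4  7. ] g 59.6
(582.5, -224, 95, -0.36) -> [-0.0019 -0.0014 -0.0658] [-0.001 -0.004 -0.   ] rows>= 2
(586.7, -61.4, 95, -0.165) -> [-0.0553 -0.1551 -0.0659] [-0.    -0.004 -0.195] rows>= 5
(586.7, -61.4, 59, -0.165) -> [-0.0554 -0.1551 -0.0299] [-0.    -0.004 -0.195] rows>= 5
```

send_rows(targets=[0, 0, -0.033, 0, 0, 0, -1, 0, 0, -0.066, 0, 0, 0, -1, -0.012, -0.034, -0.066, 0, 0, -0.045, -1, -0.024, -0.068, -0.066, 0, 0, -0.09, -1, -0.036, -0.102, -0.066, 0, 0, -0.13, -1, -0.048, -0.136, -0.066, 0, 0, -0.17, -1, -0.055, -0.155, -0.066, 0, -0.003, -0.195, -1, -0.055, -0.155, -0.066, 0, -0.003, -0.195, -1, -0.055, -0.155, -0.045, 0, -0.003, -0.195, -1, -0.055, -0.155, -0.03, 0, -0.003, -0.195, -1, -0.055, -0.155, -0.03, 0, -0.003, -0.195, -1, -0.055, -0.155, -0.03, 0, -0.003, -0.195, -1])

```text
clock: 29.05
eef_pos: [585.3, -61.7, 57.2]
tcp_rot: [-3.141, 0.004, -0.166]
contact_force: [0.2, -0.1, -1.7]
opening: 0.217
grasp_force: 59.1
```

```bash
python3 e.py w17.png 586.8 -61.4 26.2
```

```text
[585.3 -61.7  57.2] [-3.141  0.004 -0.166] op 0.217 F [ 0.2 -0.1 -1.7] g 59.1
[113, 97, 97, 100, 104, 106, 106, 106, 97, 67, 37, 29, 28, 31, 30, 30, 28, 31, 34, 37, 39, 39, 40, 38] [114, 113, 113, 113, 113, 113, 113, 112, 111, 105, 87, 62, 47, 47, 45, 45, 45, 43, 45, 64, 107, 142, 155, 157] [37, 38, 37, 38, 39, 40, 38, 38, 37, 39, 38, 39, 37, 37, 55, 77, 84, 84, 84, 84, 84, 84, 84, 84, 83]
(586.8, -61.4, 42.2, -0.165) -> [ 0.0008 -0.0006  0.0156] [-0.001  0.002 -0.001] rows>= 1
(586.8, -61.4, 34.2, -0.165) -> [ 0.0008 -0.0005  0.0236] [-0.001  0.002 -0.001] rows>= 1
```

send_rows(targets=[0.0008, -0.0005, 0.008, 0, 0.001, 0, -1, 0.0008, -0.0005, 0.015, 0, 0.001, 0, -1, 0.0008, -0.0005, 0.015, 0, 0.001, 0, -1, 0.0008, -0.0005, 0.018, 0, 0.001, 0, -1, 0.0008, -0.0005, 0.021, 0, 0.001, 0, -1, 0.0008, -0.0005, 0.0235, 0, 0.001, 0, -1, 0.0008, -0.0005, 0.0245, 0, 0.001, 0, -1, 0.0008, -0.0005, 0.0245, 0, 0.001, 0, -1])

```text
clock: 29.77
eef_pos: [587.0, -61.1, 34.0]
tcp_rot: [-3.141, 0.001, -0.165]
contact_force: [-5.0, -1.5, 17.9]
opening: 0.222
grasp_force: 61.7
```

send_rows(targets=[0, 0, -0.001, 0, 0, 0, -1, 0, 0, -0.001, 0, 0, 0, -0.2, 0, 0, -0.001, 0, 0, 0, -0.2, 0, 0, -0.001, 0, 0, 0, -0.2, 0, 0, -0.001, 0, 0, 0, -0.2, 0, 0, -0.03, 0, 0, 0, -0.2, 0, 0, -0.07, 0, 0, 0, -0.1, 0, 0, -0.09, 0, 0, 0, 0.2, 0, 0, -0.09, 0, 0, 0, 0.2, 0, 0, -0.09, 0, 0, 0, 0.2])

```text
clock: 30.6
eef_pos: [587.4, -61.0, 123.7]
tcp_rot: [-3.141, -0.001, -0.165]
contact_force: [-0.3, -0.6, -0.2]
opening: 0.599
grasp_force: 0.0
```

```bash
python3 - <<'E'
from h import *
st(); plan((570,-304.5,110,.047))
E
```

```text
[587.4 -61.  123.7] [-3.141e+00 -1.000e-03 -1.650e-01] op 0.599 F [-0.3 -0.6 -0.2] g 0.0
(570, -304.5, 110, 0.047) -> [0.0228 0.2431 0.0135] [-0.001 -0.001 -0.212] rows>= 6
```

send_rows(targets=[0.023, 0.243, 0.0135, 0, 0, -0.212, 0.2, 0.023, 0.243, 0.0135, 0, 0, -0.212, 0.2, 0.023, 0.243, 0.0135, 0, 0, -0.212, 0.2, 0.023, 0.243, 0.0135, 0, 0, -0.212, 0.2, 0.023, 0.243, 0.0135, 0, 0, -0.212, 0.2, 0.023, 0.243, 0.0135, 0, 0, -0.212, 0.2, 0.023, 0.243, 0.0135, 0, 0, -0.212, 0.2, 0.023, 0.243, 0.0135, 0, 0, -0.212, 0.2, 0.023, 0.243, 0.0135, 0, 0, -0.212, 0.2, 0.023, 0.243, 0.0135, 0, 0, -0.212, 0.2, 0.023, 0.243, 0.0135, 0, 0, -0.212, 0.2])

```text
clock: 31.52
eef_pos: [569.3, -302.8, 108.4]
tcp_rot: [-3.14, 0.002, 0.048]
contact_force: [-0.4, 0.8, -0.4]
opening: 0.598
grasp_force: 0.0
```

```bash
python3 - <<'E'
from h import *
st(); f=grab('wrist','w18.png'); near(f,570,-304)
plan((570.3,-305,28,.047))
E
```

```text
[ 569.3 -302.8  108.4] [-3.14e+00  2.00e-03  4.80e-02] op 0.598 F [-0.4  0.8 -0.4] g 0.0
spindle [329.4 219.5] 389 [ 572.4 -306.5]
(570.3, -305, 28, 0.047) -> [0.0009 0.0022 0.0807] [-0.001  0.002  0.001] rows>= 2
```

send_rows(targets=[0.001, 0.002, 0.04, 0, 0.001, 0, 0.2, 0.001, 0.002, 0.07, 0, 0.001, 0, 0.2, 0.001, 0.002, 0.082, 0, 0.001, 0, 0.2, 0.001, 0.002, 0.082, 0, 0.001, 0, 0.2, 0.001, 0.002, 0.082, 0, 0.001, 0, -1, 0.001, 0.002, 0.082, 0, 0.001, 0, -1, 0.001, 0.002, 0.082, 0, 0.001, 0, -1, 0.001, 0.002, 0.082, 0, 0.001, 0, -1, 0.001, 0.002, 0.082, 0, 0.001, 0, -1, 0.001, 0.002, 0.082, 0, 0.001, 0, -1], grip_force=60)

```text
clock: 32.4
eef_pos: [571.7, -306.9, 29.1]
tcp_rot: [3.141, -0.003, 0.047]
contact_force: [-0.1, 1.6, 7.4]
opening: 0.214
grasp_force: 59.7
```

```bash
python3 - <<'E'
from h import *
st()
plan((570,-305,106,.047),(597.8,4.7,106,-.165))
E
```

```text
[ 571.7 -306.9   29.1] [ 3.141e+00 -3.000e-03  4.700e-02] op 0.214 F [-0.1  1.6  7.4] g 59.7
(570, -305, 106, 0.047) -> [-0.0014 -0.0019 -0.0769] [ 0.001 -0.003 -0.   ] rows>= 2
(597.8, 4.7, 106, -0.165) -> [ 0.0408 -0.31   -0.077 ] [ 0.    -0.003  0.212] rows>= 8
```

send_rows(targets=[0, 0, -0.037, 0, 0, 0, -1, 0, 0, -0.077, 0, 0, 0, -1, 0.005, -0.038, -0.077, 0, 0, 0.03, -1, 0.01, -0.076, -0.077, 0, 0, 0.06, -1, 0.015, -0.114, -0.077, 0, 0, 0.09, -1, 0.02, -0.152, -0.077, 0, 0, 0.12, -1, 0.025, -0.19, -0.077, 0, 0, 0.15, -1, 0.03, -0.228, -0.077, 0, 0, 0.18, -1, 0.035, -0.266, -0.077, 0, 0, 0.2, -1, 0.038, -0.29, -0.077, 0, -0.002, 0.212, -1, 0.041, -0.31, -0.077, 0, -0.002, 0.212, -1, 0.041, -0.31, -0.077, 0, -0.002, 0.212, -1])

```text
clock: 33.4
eef_pos: [597.4, 8.8, 105.2]
tcp_rot: [-3.14, 0.001, -0.163]
contact_force: [0.3, -0.2, -0.9]
opening: 0.219
grasp_force: 59.2
```

send_rows(targets=[0, 0, 0.025, 0, 0, 0, -1, 0, 0, 0.048, 0, 0, 0, -1, 0, 0, 0.048, 0, 0, 0, -1, 0, 0, 0.048, 0, 0, 0, -1])

```text
clock: 33.73
eef_pos: [595.8, 4.8, 55.9]
tcp_rot: [-3.141, 0.005, -0.165]
contact_force: [-0.8, 0.2, -1.0]
opening: 0.217
grasp_force: 59.1
```

```bash
python3 e.py w19.png 597.8 4.7 26.1
```

```text
[595.8   4.8  55.9] [-3.141  0.005 -0.165] op 0.217 F [-0.8  0.2 -1. ] g 59.1
[148, 125, 112, 113, 114, 113, 114, 114, 115, 104, 68, 36, 32, 33, 34, 34, 34, 35, 34, 37, 40, 42, 43, 44] [122, 123, 122, 121, 122, 121, 121, 121, 121, 113, 90, 62, 50, 49, 50, 51, 50, 47, 47, 54, 88, 132, 158, 166] [41, 42, 44, 41, 43, 42, 42, 41, 41, 42, 43, 43, 41, 40, 53, 77, 89, 91, 91, 91, 91, 91, 91, 90, 89]
(597.8, 4.7, 42.1, -0.165) -> [ 0.001  -0.0001  0.0148] [-0.001  0.003 -0.001] rows>= 1
(597.8, 4.7, 34.1, -0.165) -> [ 0.001  -0.0001  0.0228] [-0.001  0.003 -0.001] rows>= 1
```

send_rows(targets=[0.001, 0, 0.008, 0, 0.002, 0, -1, 0.001, 0, 0.0145, 0, 0.002, 0, -1, 0.001, 0, 0.0145, 0, 0.002, 0, -1, 0.001, 0, 0.018, 0, 0.002, 0, -1, 0.001, 0, 0.021, 0, 0.002, 0, -1, 0.001, 0, 0.023, 0, 0.002, 0, -1, 0.001, 0, 0.024, 0, 0.002, 0, -1, 0.001, 0, 0.024, 0, 0.002, 0, -1])

```text
clock: 34.45
eef_pos: [598.4, 5.0, 33.9]
tcp_rot: [-3.141, -0.001, -0.165]
contact_force: [-3.3, -1.8, 18.7]
opening: 0.219
grasp_force: 61.9
```

Home. Last one is C at (554, −395).

send_rows(targets=[0, 0, -0.001, 0, 0, 0, -1, 0, 0, -0.001, 0, 0, 0, -0.2, 0, 0, -0.001, 0, 0, 0, -0.2, 0, 0, -0.001, 0, 0, 0, -0.2, 0, 0, -0.001, 0, 0, 0, -0.2, 0, 0, -0.03, 0, 0, 0, -0.2, 0, 0, -0.07, 0, 0, 0, -0.1, 0, 0, -0.09, 0, 0, 0, 0.2, 0, 0, -0.09, 0, 0, 0, 0.2, 0, 0, -0.09, 0, 0, 0, 0.2])

```text
clock: 35.28
eef_pos: [598.4, 5.1, 123.3]
tcp_rot: [-3.14, -0.002, -0.165]
contact_force: [-1.1, -0.4, 0.3]
opening: 0.597
grasp_force: 0.0
```

```bash
python3 - <<'E'
from h import *
st(); plan((554,-395,110,-.124))
E
```

```text
[598.4   5.1 123.3] [-3.14e+00 -2.00e-03 -1.65e-01] op 0.597 F [-1.1 -0.4  0.3] g 0.0
(554, -395, 110, -0.124) -> [0.022  0.402  0.0129] [-0.001 -0.002 -0.041] rows>= 10
```

send_rows(targets=[0.022, 0.402, 0.013, 0, 0, -0.041, 0.2, 0.022, 0.402, 0.013, 0, 0, -0.041, 0.2, 0.022, 0.402, 0.013, 0, 0, -0.041, 0.2, 0.022, 0.402, 0.013, 0, 0, -0.041, 0.2, 0.022, 0.402, 0.013, 0, 0, -0.041, 0.2, 0.022, 0.402, 0.013, 0, 0, -0.041, 0.2, 0.022, 0.402, 0.013, 0, 0, -0.041, 0.2, 0.022, 0.402, 0.013, 0, 0, -0.041, 0.2, 0.022, 0.402, 0.013, 0, 0, -0.041, 0.2, 0.022, 0.402, 0.013, 0, 0, -0.041, 0.2, 0.022, 0.402, 0.013, 0, 0, -0.041, 0.2, 0.022, 0.402, 0.013, 0, 0, -0.041, 0.2])

```text
clock: 36.28
eef_pos: [551.7, -395.8, 106.6]
tcp_rot: [-3.139, 0.003, -0.127]
contact_force: [0.3, 1.1, 0.3]
opening: 0.602
grasp_force: 0.0
```

send_rows(targets=[0, 0, 0, 0, 0, 0, 0.2, 0, 0, 0, 0, 0, 0, 0.2, 0, 0, 0, 0, 0, 0, 0.2])

```text
clock: 36.53
eef_pos: [553.4, -393.4, 108.5]
tcp_rot: [-3.14, 0.001, -0.123]
contact_force: [0.9, 0.7, 0.1]
opening: 0.599
grasp_force: 0.0
```

```bash
python3 - <<'E'
from h import *
st(); f=grab('wrist','w20.png'); near(f,554,-395)
plan((554.3,-395.5,28,-.124))
g=cv2.cvtColor(f['color'],cv2.COLOR_BGR2GRAY)
# base far-edge slope check
for u in range(285,375,8): print(u,int(np.argmin(np.diff(g[110:200,u].astype(int))))+110,end='; ')
E
```

```text
[ 553.4 -393.4  108.5] [-3.14e+00  1.00e-03 -1.23e-01] op 0.599 F [0.9 0.7 0.1] g 0.0
spindle [331.5 218.4] 387 [ 556.3 -399.1]
(554.3, -395.5, 28, -0.124) -> [0.0011 0.0019 0.0807] [-0.001  0.001  0.001] rows>= 2
285 150; 293 171; 301 160; 309 178; 317 160; 325 160; 333 160; 341 161; 349 161; 357 160; 365 161; 373 161;
```

send_rows(targets=[0.001, 0.004, 0.04, 0, 0.001, 0, 0.2, 0.001, 0.004, 0.07, 0, 0.001, 0, 0.2, 0.001, 0.004, 0.082, 0, 0.001, 0, 0.2, 0.001, 0.004, 0.082, 0, 0.001, 0, 0.2, 0.001, 0.004, 0.082, 0, 0.001, 0, -1, 0.001, 0.004, 0.082, 0, 0.001, 0, -1, 0.001, 0.004, 0.082, 0, 0.001, 0, -1, 0.001, 0.004, 0.082, 0, 0.001, 0, -1, 0.001, 0.004, 0.082, 0, 0.001, 0, -1, 0.001, 0.004, 0.082, 0, 0.001, 0, -1], grip_force=60)

```text
clock: 37.42
eef_pos: [555.1, -400.0, 29.2]
tcp_rot: [3.141, -0.004, -0.124]
contact_force: [0.6, 1.1, 7.8]
opening: 0.216
grasp_force: 60.2
```

```bash
python3 - <<'E'
from h import *
st()
plan((554,-397,106,-.124),(608.8,70.8,106,-.165))
E
```

```text
[ 555.1 -400.    29.2] [ 3.141 -0.004 -0.124] op 0.216 F [0.6 1.1 7.8] g 60.2
(554, -397, 106, -0.124) -> [-0.0011 -0.0027 -0.0768] [ 0.001 -0.004 -0.   ] rows>= 2
(608.8, 70.8, 106, -0.165) -> [-0.0047 -0.4737 -0.0772] [ 0.001 -0.004  0.041] rows>= 12
```

send_rows(targets=[0, 0, -0.037, 0, 0, 0, -1, 0, 0, -0.077, 0, 0, 0, -1, 0, -0.038, -0.077, 0, 0, 0, -1, 0, -0.076, -0.077, 0, 0, 0.01, -1, 0, -0.114, -0.077, 0, 0, 0.01, -1, 0, -0.152, -0.077, 0, 0, 0.02, -1, 0, -0.19, -0.077, 0, 0, 0.02, -1, 0, -0.228, -0.077, 0, 0, 0.03, -1, 0, -0.266, -0.077, 0, 0, 0.03, -1, 0, -0.3, -0.077, 0, 0, 0.04, -1, 0, -0.3, -0.077, 0, 0, 0.04, -1, 0, -0.3, -0.077, 0, 0, 0.04, -1])

```text
clock: 38.42
eef_pos: [591.2, -99.7, 104.9]
tcp_rot: [-3.141, -0.001, -0.161]
contact_force: [0.1, -0.7, -1.5]
opening: 0.218
grasp_force: 59.3
```

send_rows(targets=[-0.001, -0.04, 0, 0, 0, 0, -1, -0.002, -0.08, 0, 0, 0, 0, -1, -0.003, -0.12, 0, 0, 0, 0, -1, -0.004, -0.15, 0, 0, 0, 0, -1, -0.005, -0.174, 0, 0, 0, 0, -1, -0.005, -0.174, 0, 0, 0, 0, -1, -0.005, -0.174, 0, 0, 0, 0, -1, -0.005, -0.174, 0.025, 0, 0, 0, -1, -0.005, -0.174, 0.048, 0, 0, 0, -1, -0.005, -0.174, 0.048, 0, 0, 0, -1, -0.005, -0.174, 0.048, 0, 0, 0, -1])

```text
clock: 39.33
eef_pos: [613.4, 69.3, 55.6]
tcp_rot: [3.141, 0.002, -0.166]
contact_force: [0.7, 0.8, -1.4]
opening: 0.215
grasp_force: 59.6
```

```bash
python3 e.py w21.png 608.8 70.8 26.2
```

```text
[613.4  69.3  55.6] [ 3.141e+00  2.000e-03 -1.660e-01] op 0.215 F [ 0.7  0.8 -1.4] g 59.6
[135, 134, 135, 134, 125, 107, 107, 109, 91, 59, 36, 35, 38, 36, 37, 36, 39, 39, 41, 47, 46, 48, 48, 46] [131, 132, 131, 132, 132, 133, 132, 132, 132, 123, 96, 63, 49, 49, 49, 50, 51, 48, 52, 87, 138, 170, 180, 179] [47, 47, 47, 47, 47, 47, 48, 47, 46, 46, 46, 47, 44, 46, 67, 94, 102, 102, 102, 101, 100, 100, 100, 100, 100]
(608.8, 70.8, 42.2, -0.165) -> [-0.0058 -0.0002  0.0146] [-0.    -0.    -0.001] rows>= 1
(608.8, 70.8, 34.2, -0.165) -> [-0.0058 -0.0002  0.0226] [-0.    -0.    -0.001] rows>= 1
```

send_rows(targets=[-0.0055, 0, 0, 0, 0, 0, -1, -0.0055, 0, 0, 0, 0, 0, -1, -0.0055, 0, 0.008, 0, 0, 0, -1, -0.0055, 0, 0.0145, 0, 0, 0, -1, -0.0055, 0, 0.0145, 0, 0, 0, -1, -0.0055, 0, 0.018, 0, 0, 0, -1, -0.0055, 0, 0.021, 0, 0, 0, -1, -0.0055, 0, 0.023, 0, 0, 0, -1, -0.0055, 0, 0.024, 0, 0, 0, -1, -0.0055, 0, 0.024, 0, 0, 0, -1])

```text
clock: 40.22
eef_pos: [609.1, 72.0, 34.0]
tcp_rot: [-3.141, -0.001, -0.164]
contact_force: [-7.3, -0.6, 22.8]
opening: 0.218
grasp_force: 62.7
```

send_rows(targets=[0, 0, -0.001, 0, 0, 0, -1, 0, 0, -0.001, 0, 0, 0, -0.2, 0, 0, -0.001, 0, 0, 0, -0.2, 0, 0, -0.001, 0, 0, 0, -0.2, 0, 0, -0.001, 0, 0, 0, -0.2, 0, 0, -0.03, 0, 0, 0, -0.2, 0, 0, -0.07, 0, 0, 0, -0.2, 0, 0, -0.1, 0, 0, 0, -0.2, 0, 0, -0.1, 0, 0, 0, -0.2, 0, 0, -0.1, 0, 0, 0, -0.2])

```text
clock: 41.05
eef_pos: [610.3, 72.0, 134.1]
tcp_rot: [-3.14, -0.004, -0.164]
contact_force: [-0.3, 0.3, 0.3]
opening: 0.396
grasp_force: 0.0
```

```bash
python3 - <<'E'
from h import *
st(); plan((530,30,320,-.165))
E
```

```text
[610.3  72.  134.1] [-3.14  -0.004 -0.164] op 0.396 F [-0.3  0.3  0.3] g 0.0
(530, 30, 320, -0.165) -> [-0.0715  0.0543 -0.1863] [-0.002 -0.004  0.001] rows>= 5
```

send_rows(targets=[-0.071, 0.054, -0.186, 0, -0.002, 0, -0.2, -0.071, 0.054, -0.186, 0, -0.002, 0, -0.2, -0.071, 0.054, -0.186, 0, -0.002, 0, -0.2, -0.071, 0.054, -0.186, 0, -0.002, 0, -0.2, -0.071, 0.054, -0.186, 0, -0.002, 0, -0.2, -0.071, 0.054, -0.186, 0, -0.002, 0, -0.2, -0.071, 0.054, -0.186, 0, -0.002, 0, -0.2, -0.071, 0.054, -0.186, 0, -0.002, 0, -0.2])

```text
clock: 41.72
eef_pos: [529.4, 30.1, 316.6]
tcp_rot: [-3.141, 0.003, -0.164]
contact_force: [1.0, 0.0, 0.2]
opening: 0.399
grasp_force: 0.0
```

```bash
python3 - <<'E'
from h import *
st(); f=grab('wrist','w22.png'); bobs(f,13)
for q in spindles(f,62):
    if q[1]>60: print(*q)
plan((458,0,110,-.165))
E
```

```text
[529.4  30.1 316.6] [-3.141e+00  3.000e-03 -1.640e-01] op 0.399 F [1.  0.  0.2] g 0.0
blob [ 155  155   63   60 2952] [520. 236.  13.]
blob [  74  168   65   57 2790] [522. 359.  13.]
[605.4  76.2] 81 [ 577.3 -314.5]
[500.8  79.9] 69 [ 593.2 -193.1]
[536.5  92.5] 100 [ 572.  -235.4]
[278.7 105.9] 121 [607.1  72.2]
[333.5 106.4] 118 [595.8   6.7]
[387.6 106.3] 122 [585.1 -58. ]
[609.9 105.2] 68 [ 542.7 -323.6]
[282.2 171.5] 96 [526.7  84.5]
[333.  171.8] 95 [515.6  19.7]
[384.  171.8] 99 [504.9 -45.5]
[577.9 280.6] 130 [ 298.1 -307.1]
[504.6 284.9] 129 [ 307.9 -202.2]
(458, 0, 110, -0.165) -> [-0.0644  0.0415  0.2063] [-0.     0.005  0.001] rows>= 6
```

View pics/w22.png

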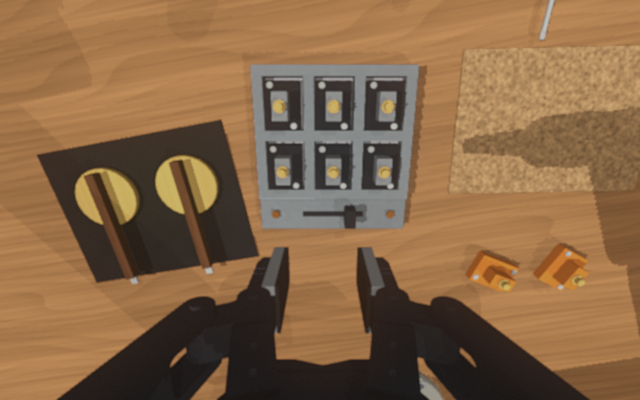

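All six sit in their bays, with spindles at (279,106), (333,106), (388,106), (282,171), (333,172) and (384,172). The cork is empty and the pendulums are undisturbed on the mat. The switch grip is at (350,214), in the off position.

```bash
python3 - <<'E'
from h import *
f=grab('wrist'); print(px2w(f,350,212,46), px2w(f,350,215,46))
g=cv2.cvtColor(f['color'],cv2.COLOR_BGR2GRAY)
print([int(x) for x in g[210,335:370]]); print([int(x) for x in g[200:232,350]])
c,s=np.cos(-.165),np.sin(-.165); 
for p in [(457.5,.2),px2w(f,350,213,46)[:2]]: d=np.array(p)-[556.7,11.6]; print('local',(c*d[0]+s*d[1]).round(1),(-s*d[0]+c*d[1]).round(1))
plan((458,0,110,-.165),(458,0,29,-.165))
E
```

```text
[450.72764085   5.05382907  46.        ] [446.26664604   5.66262854  46.        ]
[113, 114, 114, 115, 115, 114, 112, 110, 100, 72, 46, 44, 45, 45, 44, 45, 44, 44, 44, 46, 61, 80, 88, 89, 89, 89, 89, 90, 93, 95, 96, 108, 125, 133, 134]
[130, 130, 124, 118, 98, 66, 43, 40, 43, 43, 45, 50, 51, 53, 53, 54, 53, 51, 53, 52, 52, 52, 53, 53, 52, 53, 52, 59, 86, 112, 122, 124]
local -96.0 -27.5
local -105.0 -23.9
(458, 0, 110, -0.165) -> [-0.0644  0.0415  0.2062] [-0.     0.005  0.001] rows>= 6
(458, 0, 29, -0.165) -> [-0.0639  0.0415  0.2872] [-0.     0.005  0.001] rows>= 8
```

The grip's top face spans rows 211–227, so its centre is (350,219) at about (440, 6), local (−114, −24.5). That fits the apron's centre line.

```bash
python3 - <<'E'
from h import *
plan((440.2,6.1,100,-.165),(440.2,6.1,29,-.165))
E
```

```text
(440.2, 6.1, 100, -0.165) -> [-0.0829  0.0384  0.2163] [-0.     0.005  0.001] rows>= 6
(440.2, 6.1, 29, -0.165) -> [-0.0825  0.0384  0.2873] [-0.     0.005  0.001] rows>= 8
```

send_rows(targets=[-0.083, 0.038, 0.216, 0, 0.003, 0, -0.2, -0.083, 0.038, 0.216, 0, 0.003, 0, -0.2, -0.083, 0.038, 0.216, 0, 0.003, 0, -0.2, -0.083, 0.038, 0.216, 0, 0.003, 0, -0.2, -0.083, 0.038, 0.216, 0, 0.003, 0, -0.2, -0.083, 0.038, 0.216, 0, 0.003, 0, -0.2, -0.083, 0.038, 0.216, 0, 0.003, 0, -0.2, -0.083, 0.038, 0.216, 0, 0.003, 0, -0.2, -0.083, 0.038, 0.216, 0, 0.003, 0, -0.2])

```text
clock: 42.57
eef_pos: [443.1, 6.6, 103.0]
tcp_rot: [-3.141, -0.002, -0.164]
contact_force: [1.2, -0.5, -0.1]
opening: 0.399
grasp_force: 0.0
```

```bash
python3 - <<'E'
from h import *
st(); f=grab('wrist','w23.png')
print('expect',w2px(f,[[440.2,6.1,46]]).round())
g=cv2.cvtColor(f['color'],cv2.COLOR_BGR2GRAY)
v=int(w2px(f,[[440.2,6.1,46]])[0,1]); print([int(x) for x in g[v,270:380:3]]); print([int(x) for x in g[170:300:4,323]])
plan((440.2,6.1,29,-.165))
E
```

```text
[443.1   6.6 103. ] [-3.141e+00 -2.000e-03 -1.640e-01] op 0.399 F [ 1.2 -0.5 -0.1] g 0.0
expect [[325. 224.]]
[141, 142, 141, 140, 141, 139, 141, 140, 139, 140, 140, 140, 134, 129, 117, 50, 51, 52, 50, 51, 50, 50, 66, 98, 97, 96, 97, 98, 97, 95, 128, 135, 135, 135, 136, 136, 134]
[143, 142, 142, 129, 121, 126, 125, 38, 39, 42, 50, 51, 52, 52, 51, 50, 51, 52, 59, 126, 135, 138, 147, 140, 142, 133, 133, 130, 133, 133, 139, 141, 138]
(440.2, 6.1, 29, -0.165) -> [-0.0037  0.0012  0.0745] [-0.001 -0.004  0.001] rows>= 2
```

The grip is where expected, at (325,225). I'll descend and pinch.

send_rows(targets=[-0.003, 0.001, 0.04, 0, 0, 0, -0.2, -0.003, 0.001, 0.073, 0, 0, 0, -0.2, -0.003, 0.001, 0.073, 0, 0, 0, -0.2, -0.003, 0.001, 0.073, 0, 0, 0, -0.2, -0.003, 0.001, 0.073, 0, 0, 0, -1, -0.003, 0.001, 0.073, 0, 0, 0, -1, -0.003, 0.001, 0.073, 0, 0, 0, -1, -0.003, 0.001, 0.073, 0, 0, 0, -1, -0.003, 0.001, 0.073, 0, 0, 0, -1], grip_force=30)

```text
clock: 43.37
eef_pos: [440.6, 6.0, 31.4]
tcp_rot: [-3.14, -0.006, -0.164]
contact_force: [-0.2, 0.2, 10.2]
opening: 0.182
grasp_force: 33.8
```

send_rows(targets=[0, -0.01, 0, 0, 0, 0, -1, 0, -0.02, 0, 0, 0, 0, -1, 0, -0.03, 0, 0, 0, 0, -1, 0, -0.04, 0, 0, 0, 0, -1, 0, -0.047, 0, 0, 0, 0, -1, 0, -0.049, 0, 0, 0, 0, -1, 0, -0.049, 0, 0, 0, 0, -1, 0, -0.049, 0, 0, 0, 0, -1])

```text
clock: 44.03
eef_pos: [448.6, 54.2, 31.5]
tcp_rot: [-3.14, -0.006, -0.163]
contact_force: [-0.3, -4.3, 9.0]
opening: 0.177
grasp_force: 33.6
```

send_rows(targets=[0, -0.001, 0, 0, 0, 0, -1, 0, -0.002, 0, 0, 0, 0, -1, 0, -0.003, 0, 0, 0, 0, -1, 0, -0.003, 0, 0, 0, 0, -1, 0, -0.003, 0, 0, 0, 0, -1])

```text
clock: 44.45
eef_pos: [448.6, 54.6, 31.5]
tcp_rot: [3.139, -0.005, -0.162]
contact_force: [0.9, -27.7, 11.4]
opening: 0.179
grasp_force: 34.2
```

Against its end stop (28 N). Relax, release, rise and look.

send_rows(targets=[0, 0.0015, 0, 0, 0, 0, -1, 0, 0.0015, 0, 0, 0, 0, -0.2, 0, 0.0015, 0, 0, 0, 0, -0.2, 0, 0.0015, 0, 0, 0, 0, -0.2, 0, 0.0015, 0, 0, 0, 0, -0.2, 0, 0.0015, -0.03, 0, 0, 0, -0.2, 0, 0.0015, -0.07, 0, 0, 0, -0.2, 0.03, 0.0015, -0.11, 0, 0, 0, -0.2, 0.05, 0.0015, -0.15, 0, 0, 0, -0.2, 0.07, 0.0015, -0.19, 0, 0, 0, -0.2, 0.07, 0.0015, -0.2, 0, 0, 0, -0.2, 0.07, 0.0015, -0.2, 0, 0, 0, -0.2])

```text
clock: 45.45
eef_pos: [520.0, 44.5, 235.1]
tcp_rot: [-3.138, -0.011, -0.164]
contact_force: [0.7, -0.1, -0.2]
opening: 0.399
grasp_force: 0.0
```

```bash
python3 - <<'E'
from h import *
st(); f=grab('wrist','w24.png'); bobs(f,13)
for q in spindles(f,62):
    if q[1]>60 and q[2][1]>-100: print(*q)
print(w2px(f,[[440.2+50*.1642,6.1+50*.9864,46],[440.2,6.1,46]]).round())
cv2.imwrite('pics/fin.png',cv2.resize(f['color'],(800,500)))
E
```

```text
[520.   44.5 235.1] [-3.138 -0.011 -0.164] op 0.399 F [ 0.7 -0.1 -0.2] g 0.0
blob [ 130  160   77   71 4186] [520. 236.  13.]
blob [  34  175   79   68 2986] [523. 358.  13.]
[281.   98.5] 193 [606.8  72.1]
[349.7  98.8] 188 [595.7   7. ]
[417.6  98.9] 198 [585.1 -57.3]
[284.7 180.4] 154 [526.8  84.6]
[347.9 180.7] 149 [515.9  19.9]
[411.1 180.8] 156 [505.3 -44.8]
[[325. 238.]
 [368. 238.]]
```

View pics/fin.png

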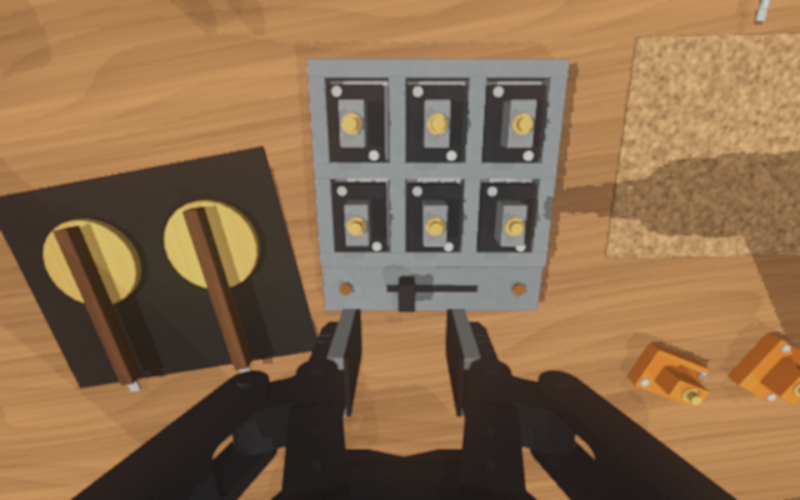

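The switch grip is now at (407,293) on the +y end of its slot. All six movements are seated, and both pendulums are on the mat. Handing in.

```bash
python3 -c "
from rig import r
print(r.sign_off())"
```

```text
the job is handed in; nothing more can be done
None
```

The job is done and handed in: both pendulums lie flat side by side with their bobs on the mat, all six movements are pressed home in the tester, and the switch is fully on against its end stop.

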